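# Reverse the bonding row for the left-handed dentist

### The arm

A 6-joint arm with a two-finger parallel gripper is mounted at the origin on a cart in front of the work surface, level with it; the furniture and walls round the work are solid. World frame = base frame: x ahead of the robot, y to its left, z up, the work surface at z = 0. Lengths are in mm, angles in degrees, forces in N, time in s.
With the tool pointing down it reaches from about 250 to 800 mm from the base axis. Payload 8.5 kg.
Tool frame: the origin (TCP) lies on the centre line of the jaws, within the pads' length; the fingertips stand arm.tcp_to_tips ahead of it and the grasp point (between the pads) lies 6 mm ahead of it (arm.tcp_to_tips is the distance from the TCP to the fingertips, in mm); z points along the fingers, y is the direction in which the jaws open and shut (so a half turn about z gives the same grasp; the last joint's range is limited). The gripper opens to 85 mm and grips with 20 to 120 N. Pads are 22 mm wide; open, the fingers measure 114 mm over their backs; the gripper's body (76 mm by 85 mm) begins 54 mm behind the grasp point. The pads swing forward as they close: fully open they stand 13 mm farther back than shut.
Start: joints at [-68.64, 13.648, -0.773, 75.585, 0, 90], TCP at [191.2, -488.897, 225.676] pointing down, gripper open.
Joint ranges: [-152.45, 152.45], [-59.26, 108.67], [-65.41, 83.53], [-104.44, 129.93], [-82.83, 76.93], [-180, 180]. Speed limits (degrees/s): [127.2, 127.2, 159.86, 180, 180, 180].

### API

Orientations are given as [roll, pitch, yaw] about the fixed x, y, z axes, in that order (R = Rz(yaw) Ry(pitch) Rx(roll)).
In Python, from cell import arm gives the robot as it stands.
- The arm moves only by the tool drive_tool, never from a script. Its argument "plan" is a list of rows, each an object of numbers: "tx", "ty", "tz": the shift along the tool's x, y, z each as a share of 0.025 m, from -1 to 1; "ax", "ay", "az": the turn, a rotation vector about the tool's x, y, z each as a share of 6 degrees, from -1 to 1. A call has 1 to 8 rows; each row shifts and turns the commanded pose from where the row before left it, along the tool's axes as they then stand; what a row does not reach is not made up. A row lasts 1/10 s, in which the tool goes at most 50 mm and 8.59 degrees, less where a joint would pass 70% of its speed; a pose out of reach is approached as far as the arm can. A call with a number of a shift or a turn outside -1 to 1 is refused whole. A call with a gripper value outside its range is refused whole. "fingers" is the opening, from 0 (shut) to 1 (fully open), set as the call begins (left out, the last holds). The fingers move at their own pace and stop on an object; "force" is the grip in N (left out, the last holds). Time passes only in rows, so rows that do not move let the fingers close. It gives the time, the measured TCP pose, the force and the opening at its end, in the units of the state.
- arm.read_state(): the state, without advancing time (a new reading comes with each control period).
- arm.camera(name): name is "scene" or "top" or "wrist"; returns (picture, depth): 400x640x3 uint8, red, green, blue; 400x640 float32, mm along the optical axis (not along the pixel's ray), 0 where there is no reading.
- arm.get_calibration(name): a dict with "intrinsics" (3x3 intrinsics, pixels), "origin" and "attitude" of the camera in the world. Camera axes: x right, y down, z forward; pixel columns grow to the right and rows downward; lengths in mm; the calibration is good to about 2 mm. The wrist camera is an equidistant fisheye: a pixel r from the principal point sees the ray r / f radians off the axis. A picture is of the moment at which its call begins: read the wrist's pose just before it. get_calibration takes no time and is no camera call; for the wrist camera it gives the pose at the moment of the call.
- arm.close_job(): hands the job in, once; it reports no verdict.
The state is a dict: "t": time; "qpos": joint angles; "joint_velocities": joint speeds; "effort": joint torques, N m; "eef_pos": TCP position; "tool_rot": TCP orientation; "contact_force": force on the tool from outside, world axes, zero at the start; "torque": the same for the moment, N m; "gripper_width": finger opening in mm.
Only numpy, scipy, OpenCV 4.12 (cv2) and the standard library are available. Lean on these libraries where they do the work, as an engineer would, in place of code of your own. Each camera call takes 0.05 s, during which the arm holds its last target.

### The job

A left-handed dentist is taking over, so the row must be set out the other way round: move the white pot, the dropper bottle, the glass dish and the steel jar from their holder blocks into the empty four-bay steel rack, one to a bay, in reversed left-to-right order as seen from the robot (the leftmost thing goes into the rightmost bay, the second from the left into the second from the right, and so on). Keep each thing upright while you carry it and leave all four standing flat on the floors of their bays.

Things in the scene. Friction and masses are not known exactly. Their poses are not given: they have to be found in the camera images.
- pot: Loose white round plastic pot with a fixed wider lid: body 44 mm in diameter up to 64 mm above its foot, lid 48 mm in diameter, 82 mm high in all, about 60 g. Origin: centre of its underside; z up.
- bottle: Loose small dropper bottle with a narrow cap: round body 26 mm in diameter and 47 mm high, 68 mm with the cap, about 30 g. Origin: centre of its underside; z up.
- dish: Loose small glass dish, waisted and eight-sided, the lowest of the four: 31 mm across, 26 mm high; it grips like a straight block 31 mm wide. About 42 g. Origin: centre of its underside; z up.
- jar: Loose low round steel jar with a fixed lid and a small knob: body 46 mm in diameter, 36 mm high, lid rim 48 mm wide from 32 to 36 mm, 55 mm high with the knob. About 90 g. Origin: centre of its underside; z up.
- pot_block: Fixed grey plastic holder block, 74 x 74 x 20 mm, that sits on the rail (its foot 6 mm above the worktop, its top 26 mm above). In its top is a round well 6 mm deep, 48 mm in diameter, in which the white pot stands at the start. Which of the rail's four places it has differs each time, and it stays there. Origin: centre of its underside; x, y along its sides, parallel to those of the rail.
- bottle_block: Fixed grey plastic holder block, 74 x 74 x 20 mm, that sits on the rail (its foot 6 mm above the worktop, its top 26 mm above). In its top is a round well 6 mm deep, 30 mm in diameter, in which the dropper bottle stands at the start. Which of the rail's four places it has differs each time, and it stays there. Origin: centre of its underside; x, y along its sides, parallel to those of the rail.
- dish_block: Fixed grey plastic holder block, 74 x 74 x 20 mm, that sits on the rail (its foot 6 mm above the worktop, its top 26 mm above). In its top is a round well 6 mm deep, 36 mm in diameter, in which the glass dish stands at the start. Which of the rail's four places it has differs each time, and it stays there. Origin: centre of its underside; x, y along its sides, parallel to those of the rail.
- jar_block: Fixed grey plastic holder block, 74 x 74 x 20 mm, that sits on the rail (its foot 6 mm above the worktop, its top 26 mm above). In its top is a round well 6 mm deep, 50 mm in diameter, in which the steel jar stands at the start. Which of the rail's four places it has differs each time, and it stays there. Origin: centre of its underside; x, y along its sides, parallel to those of the rail.
- block_rail: Fixed aluminium rail, 84 x 336 x 6 mm, under the four blocks. Origin: centre of its underside; x points away from the robot, y to the left, turned anticlockwise by up to 0.22 rad. Blocks at x = 0, y = +0.12 (leftmost), +0.04, -0.04, -0.12 m. Things in blocks have their feet 20 mm above the worktop. Keep the arm clear of the wall shelf 0.55 m up at the left (world x over 0.57, y over 0.04).
- bay_rack: Fixed low steel rack, 86 x 326 mm, with a wire handle at each end and four equal empty bays in a row with dark mats. Origin: centre of its underside; its x axis points away from the robot and its y axis to the left, turned anticlockwise by up to 0.22 rad. The bay centres lie at y = +0.12 (leftmost), +0.04, -0.04 and -0.12 m (rightmost), x = 0 in its frame. Each bay is 74 x 74 mm inside, its floor 4 mm and the rims and dividers 10 mm above the worktop (walls 6 mm thick).
There are look-alikes about, which are no part of the job. Several things have the shape of the jar; the one meant has the colours described above.

How it is judged:
By the outcome, as a careful person would: the job done as asked, in the order asked, and still so for the second after the job is handed in, with the robot touching nothing.
It also fails if it takes over 99 s, if anything falls off the work surface, if the arm or the gripper's body presses on something with over 40 N, if the wrist force passes 120 N, or if a joint passes its speed limit or range.

## Working session

There is one attempt and no reset: what is moved stays moved. The work goes in short steps, Python scripts to look and compute and a tool call to move; the robot and the scene stay as the last step left them, time stands still between calls to the robot, and variables do not carry over. Pictures are saved under pics/ and viewed, and the job is handed in when it is done.

Besides the shell and the picture viewer there is one more tool, called in YAML: its name, and indented under it one key for each argument. drive_tool: Moves the arm, as the interface text tells. Shift numbers are shares of 0.025 m and turn numbers shares of 6 degrees, none past 1 either way. Its arguments: {"type":"object","properties":{"plan":{"type":"array","items":{"type":"object","properties":{"tx":{"type":"number","minimum":-1,"maximum":1},"ty":{"type":"number","minimum":-1,"maximum":1},"tz":{"type":"number","minimum":-1,"maximum":1},"ax":{"type":"number","minimum":-1,"maximum":1},"ay":{"type":"number","minimum":-1,"maximum":1},"az":{"type":"number","minimum":-1,"maximum":1}}}},"fingers":{"type":"number"},"force":{"type":"number"}},"required":["plan"]}

```bash
ls; mkdir -p pics
cat > h.py <<'E'
import numpy as np,cv2
from cell import arm
def save(n,im): cv2.imwrite('pics/'+n,im[:,:,::-1])
E
python3 - <<'E'
from h import *
print(arm.read_state()); print(getattr(arm,'tcp_to_tips',None))
for n in ('scene','top'):
    p,d=arm.camera(n); save(n+'0.png',p); np.savez(n+'0.npz',p=p,d=d,**arm.get_calibration(n)); print(n,arm.get_calibration(n))
E
```

```text
pics
{'t': 0.0, 'qpos': array([-6.86396724e+01,  1.36798264e+01, -8.16722098e-01,  7.55848547e+01,
        3.54720054e-04,  9.00010739e+01]), 'joint_velocities': array([ 0.00522824,  0.00354347, -0.02211526,  0.03075714, -0.09626535,
        0.02267932]), 'effort': array([ 3.23467302e-04, -5.38779151e+01,  3.46430433e+01,  1.84815290e-02,
       -1.53289307e-05,  5.75095078e-05]), 'eef_pos': array([ 191.06813072, -488.5385686 ,  225.0894869 ]), 'tool_rot': array([-1.79918597e+02, -3.53193941e-04,  2.13592532e+01]), 'contact_force': array([ 1.09780819, -0.10168436, -0.38773317]), 'torque': array([ 0.02608266, -0.06024492,  0.04419737]), 'gripper_width': 85.27277708880206}
25.0
scene {'intrinsics': array([[444.63450936,   0.        , 319.21336119],
       [  0.        , 444.63450936, 195.14410842],
       [  0.        ,   0.        ,   1.        ]]), 'origin': array([-203.95173633, -789.37847901,  762.43610109]), 'attitude': array([-126.83923931,    1.09606746,  -42.19251928])}
top {'intrinsics': array([[432.19396834,   0.        , 319.32258892],
       [  0.        , 432.19396834, 200.65693182],
       [  0.        ,   0.        ,   1.        ]]), 'origin': array([ 280.84836881,  -86.81725448, 1029.12804565]), 'attitude': array([-1.72236677e+02, -9.62946105e-02, -9.03664059e+01])}
```

View pics/scene0.png

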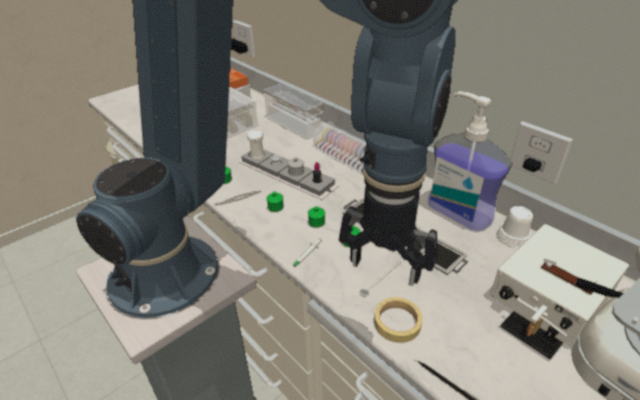

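View pics/top0.png

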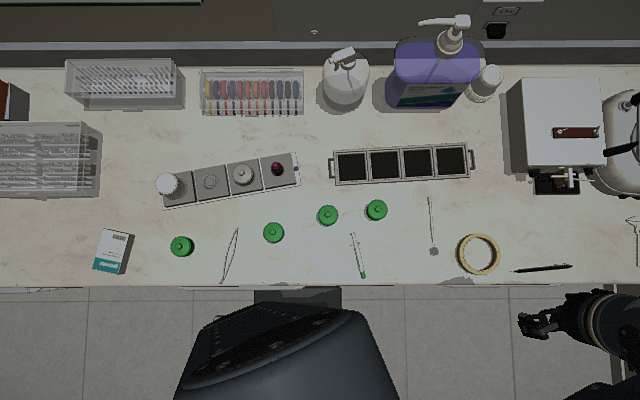

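Top view: on the rail, left to right: pot (168,183), dish (210,182), jar (243,174), bottle (277,169). The empty rack spans (333..473, 165). The look-alikes are four green jars at (181,245), (273,232), (327,215) and (376,210), plus a white thing at (485,83). None of these is in a holder block. I'll enlarge the rail to confirm.

Run:
```python
from h import *
p=np.load('top0.npz')['p']
save('crop0.png',cv2.resize(p[135:225,145:345],None,fx=4,fy=4,interpolation=cv2.INTER_CUBIC))
save('crop1.png',cv2.resize(p[130:200,315:490],None,fx=4,fy=4,interpolation=cv2.INTER_CUBIC))
```

```text
(no output)
```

View pics/crop0.png

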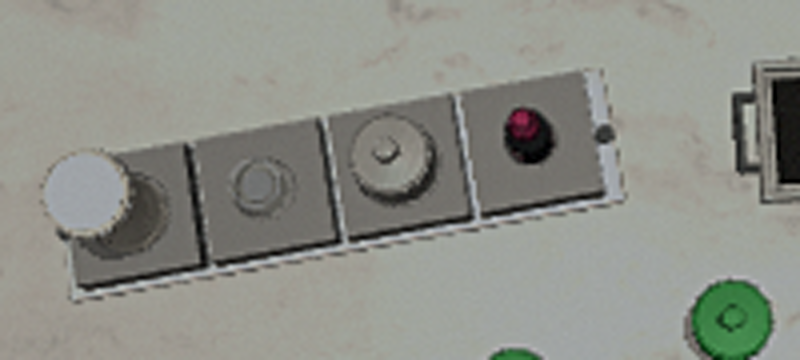

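View pics/crop1.png

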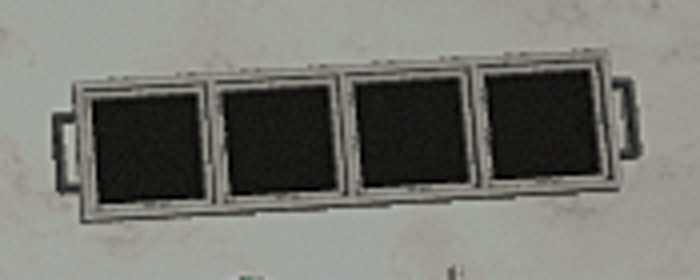

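```bash
cat >> h.py <<'E'
from scipy.spatial.transform import Rotation as R
def Rc(c): return R.from_euler('xyz',c['attitude'],degrees=True).as_matrix()
def cast(c,uv,z):
    K=np.asarray(c['intrinsics']);uv=np.atleast_2d(uv).astype(float)
    r=np.c_[(uv[:,0]-K[0,2])/K[0,0],(uv[:,1]-K[1,2])/K[1,1],np.ones(len(uv))]@Rc(c).T
    o=np.asarray(c['origin']); return o+r*((z-o[2])/r[:,2])[:,None]
def cloud(c,d):
    K=np.asarray(c['intrinsics']);v,u=np.indices(d.shape)
    P=np.stack([(u-K[0,2])/K[0,0]*d,(v-K[1,2])/K[1,1]*d,d],-1)@Rc(c).T+np.asarray(c['origin'])
    P[d<=0]=np.nan; return P
E
python3 - <<'E'
from h import *
c=dict(np.load('top0.npz'));p=c['p'].astype(int);P=cloud(c,c['d'])
# bays
m=np.zeros((400,640),np.uint8);m[130:200,315:490]=(p[130:200,315:490].max(-1)<45)*255
n,l,s,ce=cv2.connectedComponentsWithStats(m)
B=[]
for i in range(1,n):
    if s[i,4]>300:
        cn=cv2.findContours((l==i).astype(np.uint8),0,2)[0][0];r=cv2.minAreaRect(cn);w=cast(c,[r[0]],4)[0];B.append(w);print('bay',r,w.round(1))
B=np.array(sorted(B,key=lambda w:-w[1]));dv=B[0]-B[-1];a=np.arctan2(-dv[0],dv[1]);print('rack ctr',B.mean(0),'yaw',np.degrees(a),'len',np.linalg.norm(dv)/3)
# worktop
print('table z',np.nanmedian(P[225:235,100:160,2]),'block top',[np.round(P[v,u,2],1) for v,u in((165,222),(158,262),(190,190),(172,290))])
# blocks+things z range masks
reg=np.zeros((400,640),bool);reg[140:215,148:305]=1
m=(reg&(P[...,2]>17)).astype(np.uint8)
n,l,s,ce=cv2.connectedComponentsWithStats(m);print(s[1:])
top=reg&(abs(P[...,2]-26)<5)
Q=P[top][:,:2].astype(np.float32);r=cv2.minAreaRect(Q);print('blocks rect',r)
for nm,lo,hi in(('pot',92,112),('all',32,70)):
    mm=(reg&(P[...,2]>lo)&(P[...,2]<hi)).astype(np.uint8)
    n,l,s,ce=cv2.connectedComponentsWithStats(mm)
    for i in range(1,n):
        if s[i,4]>8:
            q=P[l==i];(e,rr)=cv2.minEnclosingCircle(q[:,:2].astype(np.float32));print(nm,s[i],ce[i].round(1),'zmax',np.percentile(q[:,2],95).round(1),'mean',q.mean(0).round(1),'circ',np.round(e,1),round(rr,1))
E
```

```text
bay ((450.0793151855469, 160.95172119140625), (26.159326553344727, 26.408462524414062), 85.2363510131836) [ 515.8 -407.2    4. ]
bay ((417.30157470703125, 162.82492065429688), (25.88698959350586, 26.448394775390625), 86.42366790771484) [ 511.7 -327.5    4. ]
bay ((384.4000244140625, 164.79998779296875), (25.837688446044922, 26.424911499023438), 86.633544921875) [ 507.3 -247.6    4. ]
bay ((351.433837890625, 166.80923461914062), (25.849027633666992, 26.403728485107422), 86.8201675415039) [ 502.8 -167.7    4. ]
rack ctr [ 509.38453756 -287.49105721    4.        ] yaw 3.1183469006840405 len 79.96094594426823
table z -0.4413986629883766 block top [np.float64(25.5), np.float64(26.1), np.float64(21.4), np.float64(27.0)]
[[ 260  152   36   37  970]
 [ 227  158   36   37  993]
 [ 193  164   37   37  998]
 [ 156  170   41   37 1115]]
blocks rect ((471.0820007324219, 127.1801986694336), (75.40901947021484, 314.2062683105469), 10.108063697814941)
pot [156 172  23  23 395] [166.6 183. ] zmax 103.0 mean [448.4 243.8  99.7] circ [449.6 245.2] 24.8
all [271 162  12  13  73] [277.5 169.7] zmax 62.4 mean [486.4   6.6  53.4] circ [491.6   8.7] 13.0
all [232 164  22  21 331] [242.8 174. ] zmax 61.8 mean [476.   85.5  56.8] circ [478.6  87.8] 24.1
all [202 175  13  12 123] [208.3 180.4] zmax 46.8 mean [464.7 168.1  40.4] circ [463.8 166.8] 15.0
all [171 179  14  18 106] [179.3 189.1] zmax 67.4 mean [442.8 231.4  50.7] circ [448.8 244.6] 20.3
```

Confirmed. The order left to right is pot, dish, jar (steel with a grey lid), bottle. Rail wells from the block fit (yaw 10.1°) agree with the circles I measured on the things. I'll write a small planner and start with the pot, which goes to the rightmost bay.

```bash
cat >> h.py <<'E'
a=np.radians(10.1)
W={n:np.array([471.1,127.2])+y*np.array([-np.sin(a),np.cos(a)]) for n,y in(('pot',120),('dish',40),('jar',-40),('bottle',-120))}
bb=np.radians(3.12)
BAY={n:np.array([509.4,-287.5])+y*np.array([-np.sin(bb),np.cos(bb)]) for n,y in(('pot',-120),('dish',-40),('jar',40),('bottle',120))}
def st():
    s=arm.read_state();print('t',round(s['t'],2),'pos',s['eef_pos'].round(1),'rot',s['tool_rot'].round(2),'F',s['contact_force'].round(1),'w',round(s['gripper_width'],1));return s
def go(xyz,yaw=None):
    s=st();M=R.from_euler('xyz',s['tool_rot'],degrees=True)
    if yaw is not None:
        T=R.from_euler('xyz',[180,0,yaw],degrees=True);print('turn shares',((M.inv()*T).as_rotvec(degrees=True)/6).round(2));M=T
    print('shift shares (after turn)',(M.inv().apply(np.array(xyz)-s['eef_pos'])/25).round(2))
E
python3 - <<'E'
from h import *
print(W,BAY);go([*W['pot'],225],100.1)
E
```

```text
{'pot': array([450.05599287, 245.3403816 ]), 'dish': array([464.08533096, 166.5801272 ]), 'jar': array([478.11466904,  87.8198728 ]), 'bottle': array([492.14400713,   9.0596184 ])} {'pot': array([ 515.93128377, -407.32212789]), 'dish': array([ 511.57709459, -327.4407093 ]), 'jar': array([ 507.22290541, -247.5592907 ]), 'bottle': array([ 502.86871623, -167.67787211])}
t 0.1 pos [ 191.1 -488.6  225.2] rot [-179.93   -0.     21.36] F [-0.3 -0.9 -0.6] w 85.7
turn shares [-1.000e-02 -1.000e-02 -1.312e+01]
shift shares (after turn) [2.709e+01 1.535e+01 1.000e-02]
```

drive_tool:
  plan:
    - {"az":-1}
    - {"az":-1}
    - {"az":-1}
    - {"az":-1}
    - {"az":-1}
    - {"az":-1}
    - {"az":-1}
    - {"az":-1}
  fingers: 1

```text
validation failed for argument at $.pl...
```

drive_tool:
  plan:
    - {"az":-1}
    - {"az":-1}
    - {"az":-1}
    - {"az":-1}
    - {"az":-1}
    - {"az":-0.12}
    - {}

```text
validation failed for argument at $.pl...
```

Run:
```python
from h import *
go([*W['pot'],225],100.1); print(arm.read_state()['qpos'])
```

```text
t 0.1 pos [ 191.1 -488.6  225.2] rot [-179.93   -0.     21.36] F [-0.3 -0.9 -0.6] w 85.7
turn shares [-1.000e-02 -1.000e-02 -1.312e+01]
shift shares (after turn) [2.709e+01 1.535e+01 1.000e-02]
[-6.86401575e+01  1.36773821e+01 -8.10899732e-01  7.55836001e+01
  7.14822344e-04  9.00007721e+01]
```

drive_tool:
  plan:
    - {"tx":0,"ty":0,"tz":0,"ax":0,"ay":0,"az":-1}
    - {"tx":0,"ty":0,"tz":0,"ax":0,"ay":0,"az":-1}
    - {"tx":0,"ty":0,"tz":0,"ax":0,"ay":0,"az":-1}
    - {"tx":0,"ty":0,"tz":0,"ax":0,"ay":0,"az":-1}
  fingers: 1

```text
t: 0.5
eef_pos: [191.1, -488.7, 225.3]
tool_rot: [-180.0, -0.0, 45.6]
contact_force: [-0.1, -0.9, 0.8]
gripper_width: 85.3
```

drive_tool:
  plan:
    - {"az":-1.0}
    - {"az":-1.0}
    - {"az":-1.0}
    - {"az":-1.0}
    - {"az":-1.0}
    - {"az":-1.0}
    - {"az":-1.0}
    - {"az":-1.0}

```text
validation failed for argument at $.pl...
```

drive_tool:
  plan:
    - {"tx":0,"ty":0,"tz":0,"ax":0,"ay":0,"az":-1}
    - {"tx":0,"ty":0,"tz":0,"ax":0,"ay":0,"az":-1}
    - {"tx":0,"ty":0,"tz":0,"ax":0,"ay":0,"az":-1}
    - {"tx":0,"ty":0,"tz":0,"ax":0,"ay":0,"az":-1}
    - {"tx":0,"ty":0,"tz":0,"ax":0,"ay":0,"az":-1}
    - {"tx":0,"ty":0,"tz":0,"ax":0,"ay":0,"az":-1}
    - {"tx":0,"ty":0,"tz":0,"ax":0,"ay":0,"az":-1}
    - {"tx":0,"ty":0,"tz":0,"ax":0,"ay":0,"az":-1}

```text
t: 1.3
eef_pos: [191.1, -488.7, 225.3]
tool_rot: [-180.0, -0.0, 93.6]
contact_force: [0.7, 0.7, 0.5]
gripper_width: 85.1
```

drive_tool:
  plan:
    - {"tx":1,"ty":0.5,"tz":0,"ax":0,"ay":0,"az":-1}
    - {"tx":1,"ty":0.6,"tz":0,"ax":0,"ay":0,"az":-0.1}
    - {"tx":1,"ty":0.6,"tz":0,"ax":0,"ay":0,"az":0}
    - {"tx":1,"ty":0.6,"tz":0,"ax":0,"ay":0,"az":0}
    - {"tx":1,"ty":0.6,"tz":0,"ax":0,"ay":0,"az":0}
    - {"tx":1,"ty":0.6,"tz":0,"ax":0,"ay":0,"az":0}
    - {"tx":1,"ty":0.6,"tz":0,"ax":0,"ay":0,"az":0}
    - {"tx":1,"ty":0.6,"tz":0,"ax":0,"ay":0,"az":0}

```text
t: 2.1
eef_pos: [275.7, -271.6, 225.5]
tool_rot: [-180.0, -0.0, 99.9]
contact_force: [-0.1, 0.4, 0.5]
gripper_width: 85.5
```

drive_tool:
  plan:
    - {"tx":1,"ty":0.6,"tz":0,"ax":0,"ay":0,"az":0}
    - {"tx":1,"ty":0.6,"tz":0,"ax":0,"ay":0,"az":0}
    - {"tx":1,"ty":0.6,"tz":0,"ax":0,"ay":0,"az":0}
    - {"tx":1,"ty":0.6,"tz":0,"ax":0,"ay":0,"az":0}
    - {"tx":1,"ty":0.6,"tz":0,"ax":0,"ay":0,"az":0}
    - {"tx":1,"ty":0.6,"tz":0,"ax":0,"ay":0,"az":0}
    - {"tx":1,"ty":0.6,"tz":0,"ax":0,"ay":0,"az":0}
    - {"tx":1,"ty":0.6,"tz":0,"ax":0,"ay":0,"az":0}

```text
t: 2.9
eef_pos: [359.3, -53.8, 225.6]
tool_rot: [-180.0, -0.0, 100.0]
contact_force: [0.8, 0.4, -0.2]
gripper_width: 85.4
```

Run:
```python
from h import *
go([*W['pot'],225],100.1); print(arm.read_state()['qpos'].round(1))
```

```text
t 2.9 pos [359.3 -53.8 225.6] rot [-1.7999e+02 -1.0000e-02  9.9960e+01] F [ 0.8  0.4 -0.2] w 85.4
turn shares [-0.   -0.   -0.02]
shift shares (after turn) [11.14  5.67  0.02]
[ -8.5  -2.3 -19.1  73.3   0.   71.5]
```

drive_tool:
  plan:
    - {"tx":1,"ty":0.6,"tz":0,"ax":0,"ay":0,"az":0}
    - {"tx":1,"ty":0.6,"tz":0,"ax":0,"ay":0,"az":0}
    - {"tx":1,"ty":0.6,"tz":0,"ax":0,"ay":0,"az":0}
    - {"tx":1,"ty":0.5,"tz":0,"ax":0,"ay":0,"az":0}
    - {"tx":1,"ty":0.5,"tz":0,"ax":0,"ay":0,"az":0}
    - {"tx":1,"ty":0.5,"tz":0,"ax":0,"ay":0,"az":0}
    - {"tx":1,"ty":0.5,"tz":0,"ax":0,"ay":0,"az":0}
    - {"tx":1,"ty":0.5,"tz":0,"ax":0,"ay":0,"az":0}

```text
t: 3.7
eef_pos: [430.5, 161.7, 225.5]
tool_rot: [-180.0, 0.0, 100.0]
contact_force: [1.0, -0.3, -0.3]
gripper_width: 85.6
```

drive_tool:
  plan:
    - {"tx":1,"ty":0.5,"tz":0,"ax":0,"ay":0,"az":0}
    - {"tx":1,"ty":0.5,"tz":0,"ax":0,"ay":0,"az":0}
    - {"tx":1,"ty":0.3,"tz":0,"ax":0,"ay":0,"az":0}
    - {"tx":0,"ty":0,"tz":0,"ax":0,"ay":0,"az":0}
    - {"tx":0,"ty":0,"tz":0,"ax":0,"ay":0,"az":0}

```text
t: 4.2
eef_pos: [449.2, 240.1, 225.2]
tool_rot: [-179.9, 0.0, 100.0]
contact_force: [-0.0, 0.2, 0.7]
gripper_width: 85.5
```

Run:
```python
from h import *
go([*W['pot'],66],100.1)
c=arm.get_calibration('wrist');p,d=arm.camera('wrist');save('w0.png',p);np.savez('w0.npz',p=p,d=d,**c);print(c)
```

```text
t 4.2 pos [449.2 240.1 225.2] rot [-1.7993e+02  3.0000e-02  1.0003e+02] F [-0.   0.2  0.7] w 85.5
turn shares [-0.01  0.   -0.01]
shift shares (after turn) [0.2  0.07 6.37]
{'intrinsics': array([[309.70691629,   0.        , 311.54843532],
       [  0.        , 309.70691629, 201.38855504],
       [  0.        ,   0.        ,   1.        ]]), 'origin': array([436.73828087, 306.4062728 , 372.88205693]), 'attitude': array([1.64474248e+02, 5.54826704e-02, 1.00823546e+01])}
```

View pics/w0.png

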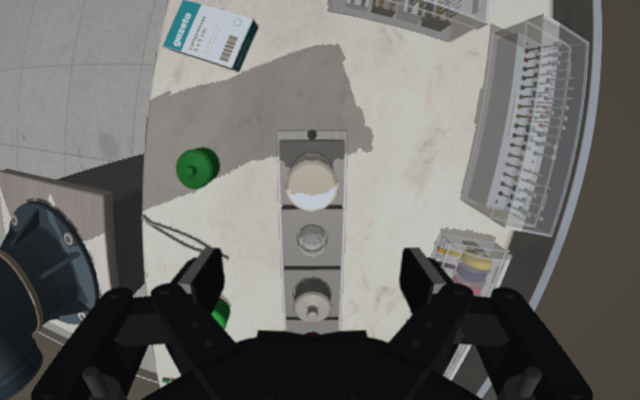

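The wrist view shows the pot lid at (312,183), centred between the jaws, with the dish at (312,238) and the jar at (312,302) in line behind it. I'll cross-check these positions by fisheye ray casting.

```bash
cat >> h.py <<'E'
def fcast(c,uv,z):
    K=np.asarray(c['intrinsics']);x=(np.atleast_2d(uv)-[K[0,2],K[1,2]])/K[0,0];r=np.linalg.norm(x,axis=1,keepdims=True)
    v=np.c_[np.where(r>1e-9,x/np.maximum(r,1e-9),0)*np.sin(r),np.cos(r)]@Rc(c).T;o=np.asarray(c['origin'])
    return o+v*((z-o[2])/v[:,2])[:,None]
E
python3 - <<'E'
from h import *
c=dict(np.load('w0.npz'));g=cv2.cvtColor(c['p'],cv2.COLOR_RGB2HSV)
m=np.zeros((400,640),np.uint8);p=c['p'].astype(int);m[145:215,275:350]=((p.min(-1)[145:215,275:350]>140))*255
save('m.png',np.repeat(cv2.resize(c['p'][120:340,260:370],None,fx=2.5,fy=2.5),1,0))
for n,uv,z in(('pot',(311.5,178),102),('dish',(313,238),46),('jar',(313,302),56),('jarknob',(312,309),73)): print(n,fcast(c,uv,z).round(1),W[n[:3] if n!='dish' else n])
E
```

```text
pot [[445.8 253.6 102. ]] [450.05599287 245.3403816 ]
dish [[461.5 174.7  46. ]] [464.08533096 166.5801272 ]
jar [[475.8  95.1  56. ]] [478.11466904  87.8198728 ]
jarknob [[474.3  96.4  73. ]] [478.11466904  87.8198728 ]
```

View pics/m.png

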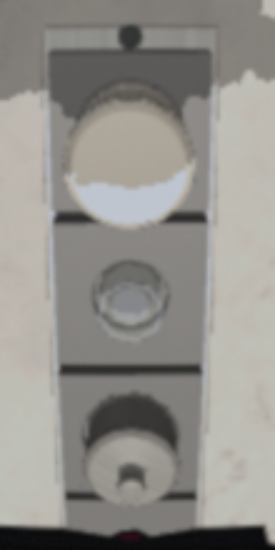

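Run:
```python
from h import *
c=dict(np.load('w0.npz'))
for n,uv,z in(('pot',(311.6,186),102),('dish',(312,240),46),('jar',(312.4,304.5),56),('jarknob',(312.4,314),75)): print(n,fcast(c,uv,z).round(1),W[n[:3] if n!='dish' else n])
```

```text
pot [[447.2 246.4 102. ]] [450.05599287 245.3403816 ]
dish [[460.8 172.   46. ]] [464.08533096 166.5801272 ]
jar [[475.7  91.3  56. ]] [478.11466904  87.8198728 ]
jarknob [[475.8  90.6  75. ]] [478.11466904  87.8198728 ]
```

drive_tool:
  plan:
    - {"tx":0.2,"ty":0,"tz":1,"ax":0,"ay":0,"az":0}
    - {"tx":0,"ty":0,"tz":1,"ax":0,"ay":0,"az":0}
    - {"tx":0,"ty":0,"tz":1,"ax":0,"ay":0,"az":0}
    - {"tx":0,"ty":0,"tz":1,"ax":0,"ay":0,"az":0}
    - {"tx":0,"ty":0,"tz":1,"ax":0,"ay":0,"az":0}
    - {"tx":0,"ty":0,"tz":0.9,"ax":0,"ay":0,"az":0}
    - {"tx":0,"ty":0,"tz":0.4,"ax":0,"ay":0,"az":0}
    - {"tx":0,"ty":0,"tz":0,"ax":0,"ay":0,"az":0}

```text
t: 5.05
eef_pos: [447.9, 243.8, 67.4]
tool_rot: [-179.9, 0.0, 99.9]
contact_force: [-0.5, -0.5, -0.1]
gripper_width: 84.9
```

drive_tool:
  plan:
    - {"tx":0,"ty":0,"tz":0,"ax":0,"ay":0,"az":0}
    - {"tx":0,"ty":0,"tz":0,"ax":0,"ay":0,"az":0}
    - {"tx":0,"ty":0,"tz":0,"ax":0,"ay":0,"az":0}
    - {"tx":0,"ty":0,"tz":0,"ax":0,"ay":0,"az":0}
    - {"tx":0,"ty":0,"tz":0,"ax":0,"ay":0,"az":0}
    - {"tx":0,"ty":0,"tz":0,"ax":0,"ay":0,"az":0}
    - {"tx":0,"ty":0,"tz":0,"ax":0,"ay":0,"az":0}
  fingers: 0
  force: 25

```text
t: 5.75
eef_pos: [449.5, 245.5, 69.5]
tool_rot: [179.9, -0.1, 100.0]
contact_force: [0.2, -0.9, 5.4]
gripper_width: 46.4
```

drive_tool:
  plan:
    - {"tx":0,"ty":0,"tz":0,"ax":0,"ay":0,"az":0}
    - {"tx":0,"ty":0,"tz":0,"ax":0,"ay":0,"az":0}

```text
t: 5.95
eef_pos: [449.5, 245.4, 69.5]
tool_rot: [179.9, -0.0, 100.0]
contact_force: [-1.4, -0.0, 5.5]
gripper_width: 46.5
```

Run:
```python
from h import *
go([*W['pot'],190],100.1)
c=arm.get_calibration('wrist');p,d=arm.camera('wrist');save('w1.png',p)
```

```text
t 5.95 pos [449.5 245.4  69.5] rot [ 1.7987e+02 -5.0000e-02  9.9970e+01] F [-1.4 -0.   5.5] w 46.5
turn shares [ 0.02 -0.01 -0.02]
shift shares (after turn) [-0.01  0.02 -4.82]
```

View pics/w1.png

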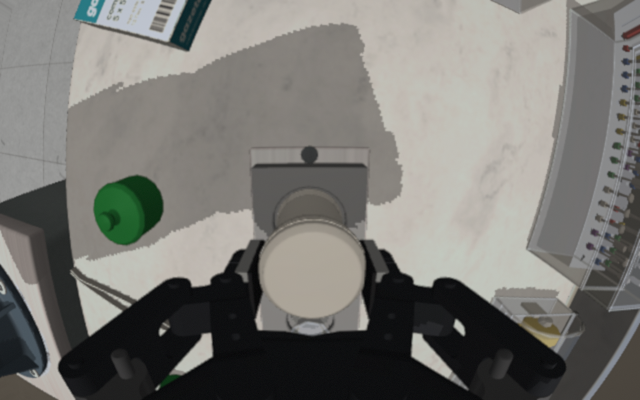

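The jaws are shut on the pot, with the lid at (312,268). I'll lift it and check the hold.

drive_tool:
  plan:
    - {"tx":0,"ty":0,"tz":-0.4,"ax":0,"ay":0,"az":0}
    - {"tx":0,"ty":0,"tz":-0.8,"ax":0,"ay":0,"az":0}
    - {"tx":0,"ty":0,"tz":-1,"ax":0,"ay":0,"az":0}
    - {"tx":0,"ty":0,"tz":-1,"ax":0,"ay":0,"az":0}
    - {"tx":0,"ty":0,"tz":-1,"ax":0,"ay":0,"az":0}
    - {"tx":0,"ty":0,"tz":-0.8,"ax":0,"ay":0,"az":0}
    - {"tx":0,"ty":0,"tz":-0.4,"ax":0,"ay":0,"az":0}
    - {"tx":0,"ty":0,"tz":0,"ax":0,"ay":0,"az":0}

```text
t: 6.8
eef_pos: [449.3, 245.3, 204.8]
tool_rot: [179.9, -0.1, 100.0]
contact_force: [0.4, -0.4, -1.1]
gripper_width: 46.0
```

Run:
```python
from h import *
go([*BAY['pot'],200],93.1)
p,d=arm.camera('scene');save('s1.png',cv2.resize(p[80:230,180:380],None,fx=3,fy=3))
p,d=arm.camera('wrist');save('w2.png',p)
```

```text
t 6.8 pos [449.3 245.3 204.8] rot [ 1.7985e+02 -5.0000e-02  9.9960e+01] F [ 0.4 -0.4 -1.1] w 46.0
turn shares [ 0.02 -0.01  1.14]
shift shares (after turn) [-26.21   1.25   0.19]
```

View pics/s1.png

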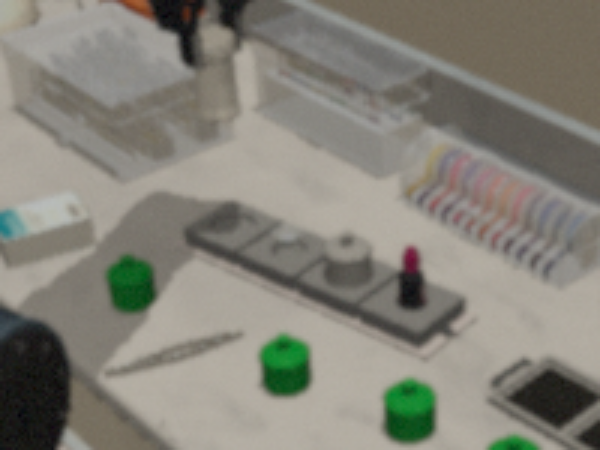

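View pics/w2.png

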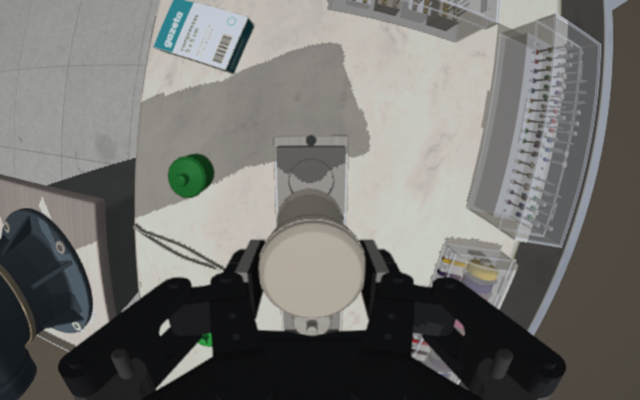

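The pot hangs upright in the jaws: in the scene crop it sits under the gripper at (215,70), and its well is empty. Next, carry it to the rightmost bay.

drive_tool:
  plan:
    - {"tx":0,"ty":0,"tz":0,"ax":0,"ay":0,"az":0.6}
    - {"tx":0,"ty":0,"tz":0,"ax":0,"ay":0,"az":0.54}
    - {"tx":-0.5,"ty":0.25,"tz":0,"ax":0,"ay":0,"az":0}
    - {"tx":-1,"ty":0.25,"tz":0,"ax":0,"ay":0,"az":0}
    - {"tx":-1,"ty":0.25,"tz":0,"ax":0,"ay":0,"az":0}
    - {"tx":-1,"ty":0.25,"tz":0,"ax":0,"ay":0,"az":0}
    - {"tx":-1,"ty":0.25,"tz":0,"ax":0,"ay":0,"az":0}
    - {"tx":-1,"ty":0,"tz":0,"ax":0,"ay":0,"az":0}

```text
t: 7.7
eef_pos: [487.8, 107.6, 202.2]
tool_rot: [-179.9, 0.0, 93.2]
contact_force: [0.4, -1.0, -0.9]
gripper_width: 46.0
```

drive_tool:
  plan:
    - {"tx":-1,"ty":0,"tz":0,"ax":0,"ay":0,"az":0}
    - {"tx":-1,"ty":0,"tz":0,"ax":0,"ay":0,"az":0}
    - {"tx":-1,"ty":0,"tz":0,"ax":0,"ay":0,"az":0}
    - {"tx":-1,"ty":0,"tz":0,"ax":0,"ay":0,"az":0}
    - {"tx":-1,"ty":0,"tz":0,"ax":0,"ay":0,"az":0}
    - {"tx":-1,"ty":0,"tz":0,"ax":0,"ay":0,"az":0}
    - {"tx":-1,"ty":0,"tz":0,"ax":0,"ay":0,"az":0}
    - {"tx":-1,"ty":0,"tz":0,"ax":0,"ay":0,"az":0}

```text
t: 8.5
eef_pos: [497.7, -92.1, 202.3]
tool_rot: [-179.9, -0.0, 93.2]
contact_force: [-0.5, -0.3, 0.1]
gripper_width: 46.0
```

drive_tool:
  plan:
    - {"tx":-1,"ty":0,"tz":0,"ax":0,"ay":0,"az":0}
    - {"tx":-1,"ty":0,"tz":0,"ax":0,"ay":0,"az":0}
    - {"tx":-1,"ty":0,"tz":0,"ax":0,"ay":0,"az":0}
    - {"tx":-1,"ty":0,"tz":0,"ax":0,"ay":0,"az":0}
    - {"tx":-1,"ty":0,"tz":0,"ax":0,"ay":0,"az":0}
    - {"tx":-1,"ty":0,"tz":0,"ax":0,"ay":0,"az":0}
    - {"tx":-1,"ty":0,"tz":0,"ax":0,"ay":0,"az":0}
    - {"tx":-1,"ty":0,"tz":0,"ax":0,"ay":0,"az":0}

```text
t: 9.3
eef_pos: [508.3, -291.6, 202.1]
tool_rot: [-179.9, -0.1, 93.2]
contact_force: [-0.8, 0.4, -0.8]
gripper_width: 46.2
```

drive_tool:
  plan:
    - {"tx":-1,"ty":0,"tz":0,"ax":0,"ay":0,"az":0}
    - {"tx":-1,"ty":0,"tz":0,"ax":0,"ay":0,"az":0}
    - {"tx":-1,"ty":0,"tz":0,"ax":0,"ay":0,"az":0}
    - {"tx":-1,"ty":0,"tz":0,"ax":0,"ay":0,"az":0}
    - {"tx":-0.7,"ty":0,"tz":0,"ax":0,"ay":0,"az":0}
    - {"tx":0,"ty":0,"tz":0,"ax":0,"ay":0,"az":0}
    - {"tx":0,"ty":0,"tz":0,"ax":0,"ay":0,"az":0}

```text
t: 10.0
eef_pos: [514.7, -407.7, 201.9]
tool_rot: [-179.9, -0.1, 93.1]
contact_force: [-0.8, 1.4, -0.6]
gripper_width: 46.3
```

Run:
```python
from h import *
go([*BAY['pot'],55],93.1)
c=arm.get_calibration('wrist');p,d=arm.camera('wrist');save('w3.png',p);np.savez('w3.npz',p=p,d=d,**c)
```

```text
t 10.0 pos [ 514.7 -407.7  201.9] rot [-1.7991e+02 -9.0000e-02  9.3110e+01] F [-0.8  1.4 -0.6] w 46.3
turn shares [-0.01 -0.01  0.  ]
shift shares (after turn) [0.01 0.05 5.88]
```

View pics/w3.png

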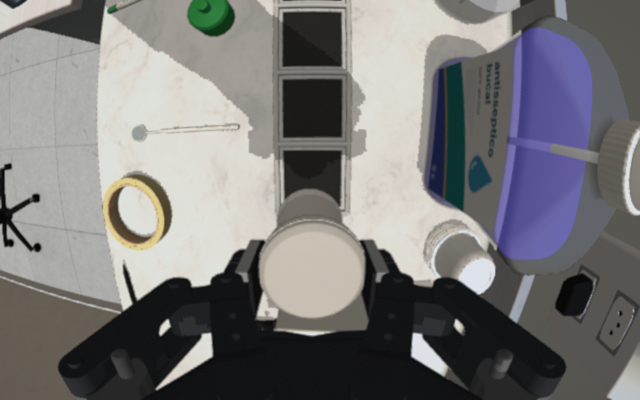

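The wrist view shows three bays ahead, at (313,40), (312,108) and (313,~178), with the held pot over the fourth. I'll check by ray casting.

Run:
```python
from h import *
c=dict(np.load('w3.npz'))
print(fcast(c,[(313,40),(313,108),(280,147),(345,147)],4).round(1)); print(BAY)
```

```text
[[ 506.7 -251.7    4. ]
 [ 511.  -329.4    4. ]
 [ 476.5 -374.8    4. ]
 [ 549.2 -370.8    4. ]]
{'pot': array([ 515.93128377, -407.32212789]), 'dish': array([ 511.57709459, -327.4407093 ]), 'jar': array([ 507.22290541, -247.5592907 ]), 'bottle': array([ 502.86871623, -167.67787211])}
```

drive_tool:
  plan:
    - {"tx":0,"ty":0,"tz":1,"ax":0,"ay":0,"az":0}
    - {"tx":0,"ty":0,"tz":1,"ax":0,"ay":0,"az":0}
    - {"tx":0,"ty":0,"tz":1,"ax":0,"ay":0,"az":0}
    - {"tx":0,"ty":0,"tz":1,"ax":0,"ay":0,"az":0}
    - {"tx":0,"ty":0,"tz":0.6,"ax":0,"ay":0,"az":0}
    - {"tx":0,"ty":0,"tz":0.2,"ax":0,"ay":0,"az":0}
    - {"tx":0,"ty":0,"tz":0,"ax":0,"ay":0,"az":0}

```text
t: 10.75
eef_pos: [515.3, -406.5, 82.9]
tool_rot: [-179.9, -0.1, 93.2]
contact_force: [0.6, -0.1, 0.2]
gripper_width: 46.2
```

Run:
```python
from h import *
go([*BAY['pot'],54],93.1)
c=arm.get_calibration('wrist');p,d=arm.camera('wrist');save('w4.png',p)
p,d=arm.camera('scene');save('s2.png',cv2.resize(p[160:310,330:530],None,fx=3,fy=3))
```

```text
t 10.75 pos [ 515.3 -406.5   82.9] rot [-1.7995e+02 -5.0000e-02  9.3180e+01] F [ 0.6 -0.1  0.2] w 46.2
turn shares [-0.01 -0.01  0.01]
shift shares (after turn) [-0.03  0.02  1.15]
```

View pics/w4.png

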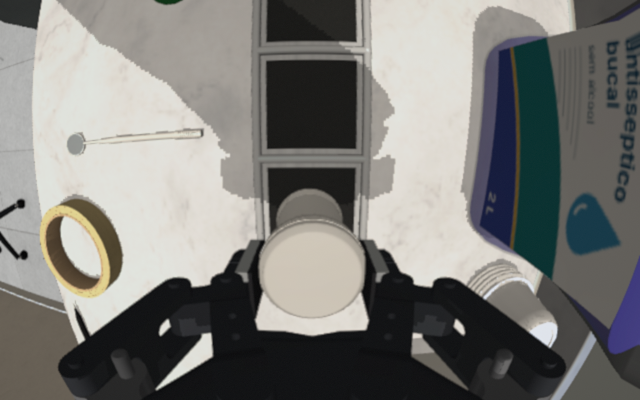

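View pics/s2.png

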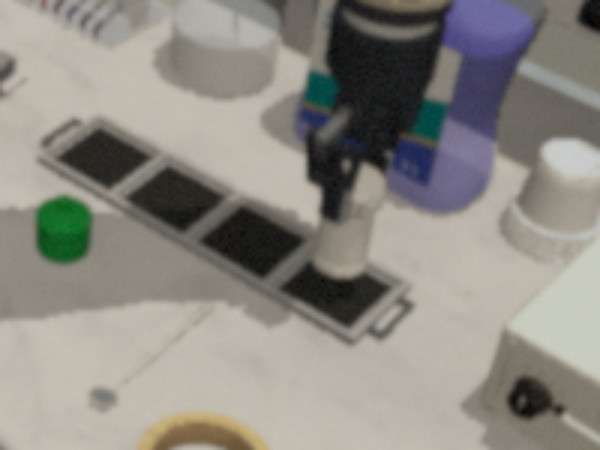

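The pot is centred over the rightmost bay. I'll lower it slowly and release.

drive_tool:
  plan:
    - {"tx":0,"ty":0,"tz":0.5,"ax":0,"ay":0,"az":0}
    - {"tx":0,"ty":0,"tz":0.4,"ax":0,"ay":0,"az":0}
    - {"tx":0,"ty":0,"tz":0.2,"ax":0,"ay":0,"az":0}
    - {"tx":0,"ty":0,"tz":0.05,"ax":0,"ay":0,"az":0}
    - {"tx":0,"ty":0,"tz":0,"ax":0,"ay":0,"az":0}

```text
t: 11.35
eef_pos: [515.4, -407.3, 54.2]
tool_rot: [-180.0, -0.0, 93.1]
contact_force: [0.1, 0.9, -1.0]
gripper_width: 46.3
```

drive_tool:
  plan:
    - {"tx":0,"ty":0,"tz":0,"ax":0,"ay":0,"az":0}
    - {"tx":0,"ty":0,"tz":0,"ax":0,"ay":0,"az":0}
    - {"tx":0,"ty":0,"tz":0,"ax":0,"ay":0,"az":0}
    - {"tx":0,"ty":0,"tz":0,"ax":0,"ay":0,"az":0}
    - {"tx":0,"ty":0,"tz":0,"ax":0,"ay":0,"az":0}
    - {"tx":0,"ty":0,"tz":0,"ax":0,"ay":0,"az":0}
  fingers: 1

```text
t: 11.95
eef_pos: [515.6, -407.4, 54.5]
tool_rot: [180.0, -0.0, 93.1]
contact_force: [-0.5, -0.9, -0.5]
gripper_width: 85.5
```

drive_tool:
  plan:
    - {"tx":0,"ty":0,"tz":-0.5,"ax":0,"ay":0,"az":0}
    - {"tx":0,"ty":0,"tz":-1,"ax":0,"ay":0,"az":0}
    - {"tx":0,"ty":0,"tz":-1,"ax":0,"ay":0,"az":0}
    - {"tx":0,"ty":0,"tz":-1,"ax":0,"ay":0,"az":0}
    - {"tx":0,"ty":0,"tz":-1,"ax":0,"ay":0,"az":0}
    - {"tx":0,"ty":0,"tz":-1,"ax":0,"ay":0,"az":0}
    - {"tx":0,"ty":0,"tz":-0.5,"ax":0,"ay":0,"az":0}
    - {"tx":0,"ty":0,"tz":0,"ax":0,"ay":0,"az":0}

```text
t: 12.75
eef_pos: [516.3, -408.0, 206.8]
tool_rot: [179.8, 0.1, 93.1]
contact_force: [-0.0, -0.4, -0.2]
gripper_width: 85.4
```

Run:
```python
from h import *
go([*W['dish'],190],100.1)
c=arm.get_calibration('wrist');p,d=arm.camera('wrist');save('w5.png',p)
```

```text
t 12.75 pos [ 516.3 -408.   206.8] rot [1.7984e+02 1.4000e-01 9.3120e+01] F [-0.  -0.4 -0.2] w 85.4
turn shares [ 0.03  0.02 -1.16]
shift shares (after turn) [22.99  1.97  0.67]
```

View pics/w5.png

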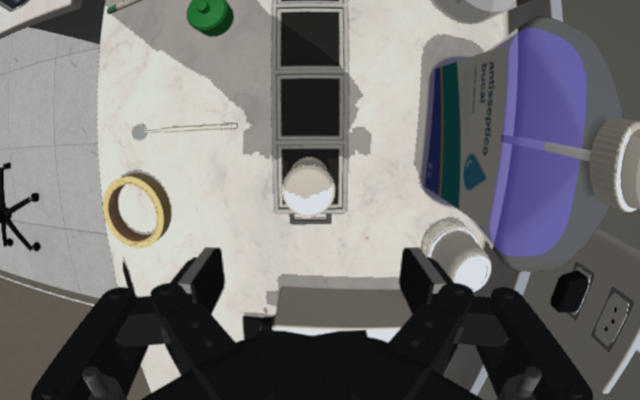

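The pot stands in the rightmost bay at (309,187). Next, the dish.

drive_tool:
  plan:
    - {"tx":0,"ty":0,"tz":0,"ax":0,"ay":0,"az":-1}
    - {"tx":0,"ty":0,"tz":0,"ax":0,"ay":0,"az":-0.16}
    - {"tx":1,"ty":0.1,"tz":0,"ax":0,"ay":0,"az":0}
    - {"tx":1,"ty":0.1,"tz":0,"ax":0,"ay":0,"az":0}
    - {"tx":1,"ty":0.1,"tz":0,"ax":0,"ay":0,"az":0}
    - {"tx":1,"ty":0.1,"tz":0,"ax":0,"ay":0,"az":0}
    - {"tx":1,"ty":0.1,"tz":0,"ax":0,"ay":0,"az":0}
    - {"tx":1,"ty":0.1,"tz":0,"ax":0,"ay":0,"az":0}

```text
t: 13.6
eef_pos: [503.4, -255.9, 203.3]
tool_rot: [-179.9, -0.1, 99.9]
contact_force: [-0.0, 0.6, 0.3]
gripper_width: 85.5
```

drive_tool:
  plan:
    - {"tx":1,"ty":0.1,"tz":0,"ax":0,"ay":0,"az":0}
    - {"tx":1,"ty":0.1,"tz":0,"ax":0,"ay":0,"az":0}
    - {"tx":1,"ty":0.1,"tz":0,"ax":0,"ay":0,"az":0}
    - {"tx":1,"ty":0.1,"tz":0,"ax":0,"ay":0,"az":0}
    - {"tx":1,"ty":0.1,"tz":0,"ax":0,"ay":0,"az":0}
    - {"tx":1,"ty":0.1,"tz":0,"ax":0,"ay":0,"az":0}
    - {"tx":1,"ty":0.1,"tz":0,"ax":0,"ay":0,"az":0}
    - {"tx":1,"ty":0.1,"tz":0,"ax":0,"ay":0,"az":0}

```text
t: 14.4
eef_pos: [488.0, -55.6, 203.5]
tool_rot: [-179.9, -0.0, 99.9]
contact_force: [0.3, 0.5, -0.2]
gripper_width: 85.5
```

drive_tool:
  plan:
    - {"tx":1,"ty":0.1,"tz":0,"ax":0,"ay":0,"az":0}
    - {"tx":1,"ty":0.1,"tz":0,"ax":0,"ay":0,"az":0}
    - {"tx":1,"ty":0.1,"tz":0,"ax":0,"ay":0,"az":0}
    - {"tx":1,"ty":0.1,"tz":0,"ax":0,"ay":0,"az":0}
    - {"tx":1,"ty":0.1,"tz":0,"ax":0,"ay":0,"az":0}
    - {"tx":1,"ty":0.1,"tz":0.3,"ax":0,"ay":0,"az":0}
    - {"tx":1,"ty":0,"tz":0.5,"ax":0,"ay":0,"az":0}
    - {"tx":1,"ty":0,"tz":0.5,"ax":0,"ay":0,"az":0}

```text
t: 15.2
eef_pos: [467.9, 143.7, 170.8]
tool_rot: [-179.9, 0.0, 100.0]
contact_force: [0.4, -0.4, 0.1]
gripper_width: 85.4
```

drive_tool:
  plan:
    - {"tx":1,"ty":0,"tz":1,"ax":0,"ay":0,"az":0}
    - {"tx":0,"ty":0,"tz":0.7,"ax":0,"ay":0,"az":0}
    - {"tx":0,"ty":0,"tz":0,"ax":0,"ay":0,"az":0}

```text
t: 15.5
eef_pos: [461.9, 167.4, 126.6]
tool_rot: [-179.7, 0.1, 100.1]
contact_force: [-0.9, 0.3, 0.1]
gripper_width: 85.4
```

Run:
```python
from h import *
go([*W['dish'],54],100.1)
c=arm.get_calibration('wrist');p,d=arm.camera('wrist');save('w6.png',p);np.savez('w6.npz',p=p,d=d,**c)
```

```text
t 15.5 pos [461.9 167.4 126.6] rot [-1.7969e+02  5.0000e-02  1.0006e+02] F [-0.9  0.3  0.1] w 85.4
turn shares [-0.05  0.01 -0.01]
shift shares (after turn) [-0.05  0.08  2.9 ]
```

View pics/w6.png

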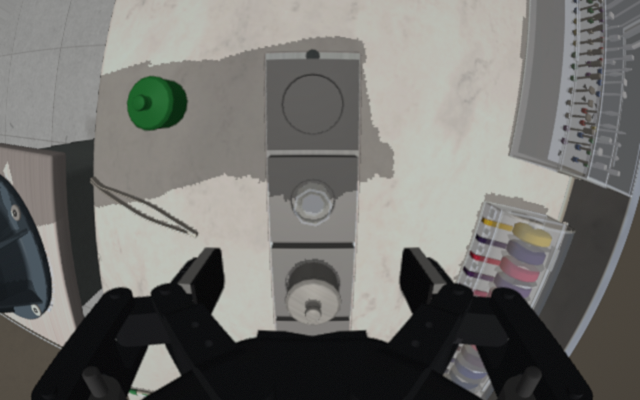

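The dish at (313,202) is centred between the jaws, so I'll go down and grip.

drive_tool:
  plan:
    - {"tx":0,"ty":0.05,"tz":0.8,"ax":0,"ay":0,"az":0}
    - {"tx":0,"ty":0,"tz":1,"ax":0,"ay":0,"az":0}
    - {"tx":0,"ty":0,"tz":0.7,"ax":0,"ay":0,"az":0}
    - {"tx":0,"ty":0,"tz":0.4,"ax":0,"ay":0,"az":0}
    - {"tx":0,"ty":0,"tz":0,"ax":0,"ay":0,"az":0}
    - {"tx":0,"ty":0,"tz":0,"ax":0,"ay":0,"az":0}

```text
t: 16.15
eef_pos: [466.0, 167.7, 57.8]
tool_rot: [180.0, -0.0, 100.0]
contact_force: [0.7, -0.1, 0.4]
gripper_width: 85.5
```

drive_tool:
  plan:
    - {"tx":0,"ty":0,"tz":0,"ax":0,"ay":0,"az":0}
    - {"tx":0,"ty":0,"tz":0,"ax":0,"ay":0,"az":0}
    - {"tx":0,"ty":0,"tz":0,"ax":0,"ay":0,"az":0}
    - {"tx":0,"ty":0,"tz":0,"ax":0,"ay":0,"az":0}
    - {"tx":0,"ty":0,"tz":0,"ax":0,"ay":0,"az":0}
    - {"tx":0,"ty":0,"tz":0,"ax":0,"ay":0,"az":0}
    - {"tx":0,"ty":0,"tz":0,"ax":0,"ay":0,"az":0}
    - {"tx":0,"ty":0,"tz":0,"ax":0,"ay":0,"az":0}
  fingers: 0
  force: 25

```text
t: 16.95
eef_pos: [465.4, 167.7, 57.0]
tool_rot: [-180.0, -0.0, 100.1]
contact_force: [-0.4, -0.3, -0.8]
gripper_width: -0.3
```

Run:
```python
from h import *
st();c=arm.get_calibration('wrist');p,d=arm.camera('wrist');save('w7.png',p);np.savez('w7.npz',p=p,d=d,**c)
p,d=arm.camera('scene');save('s3.png',cv2.resize(p[80:230,180:380],None,fx=3,fy=3))
```

```text
t 16.95 pos [465.4 167.7  57. ] rot [-1.8000e+02 -1.0000e-02  1.0008e+02] F [-0.4 -0.3 -0.8] w -0.3
```

View pics/w7.png

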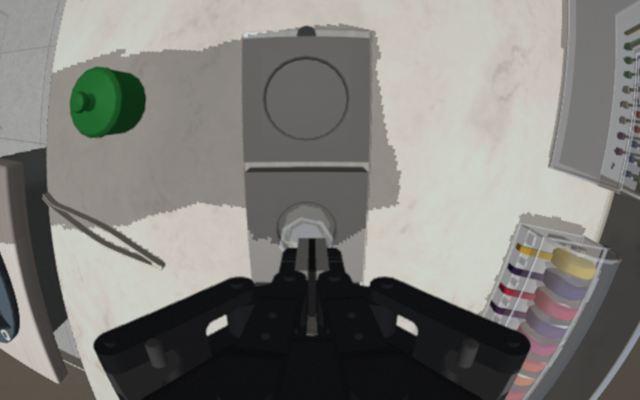

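View pics/s3.png

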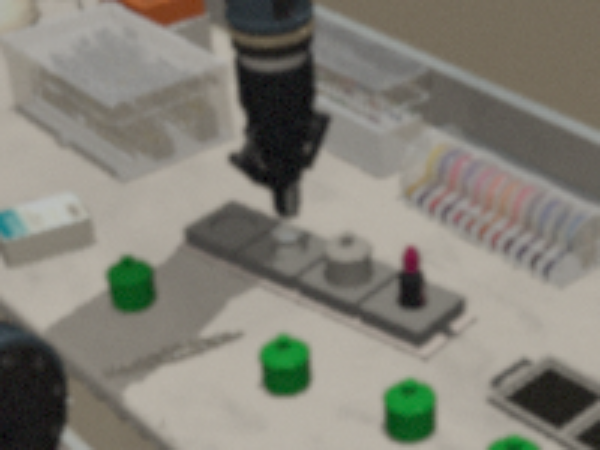

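Run:
```python
from h import *
c=dict(np.load('w7.npz'));print(c['origin'],c['attitude'])
print(fcast(c,[(307,230)],46).round(1), fcast(c,[(306,98)],26).round(1),W['pot'])
# project TCP-down points to wrist px
def fproj(c,P):
    v=(np.atleast_2d(P)-c['origin'])@Rc(c);r=np.arctan2(np.hypot(v[:,0],v[:,1]),v[:,2]);ph=np.hypot(v[:,0],v[:,1]);K=c['intrinsics'];return np.c_[K[0,2]+K[0,0]*r*v[:,0]/ph,K[1,2]+K[0,0]*r*v[:,1]/ph]
print('tip px',fproj(c,[[465.4,167.7,32],[465.4,167.7,57],[465.4,167.7,80],[*W['dish'],46]]))
save('w7c.png',cv2.resize(c['p'][180:350,230:400],None,fx=3.5,fy=3.5,interpolation=cv2.INTER_CUBIC))
for v,u in((248,313),(260,313),(280,313),(230,305),(222,307),(240,306),(98,306),(200,260)): print(v,u,c['d'][v,u])
```

```text
[452.70815092 233.90402165 204.68813982] [ 1.64509187e+02 -1.21905830e-02  1.01327606e+01]
[[460.9 174.2  46. ]] [[447.6 244.5  26. ]] [450.05599287 245.3403816 ]
tip px [[312.90385656 232.90755984]
 [313.11011797 250.25805188]
 [313.35561842 271.13942979]
 [310.3286407  243.49076351]]
248 313 137.90819
260 313 125.38949
280 313 117.328575
230 305 179.61865
222 307 168.41441
240 306 145.16353
98 306 175.20998
200 260 186.1438
```

View pics/w7c.png

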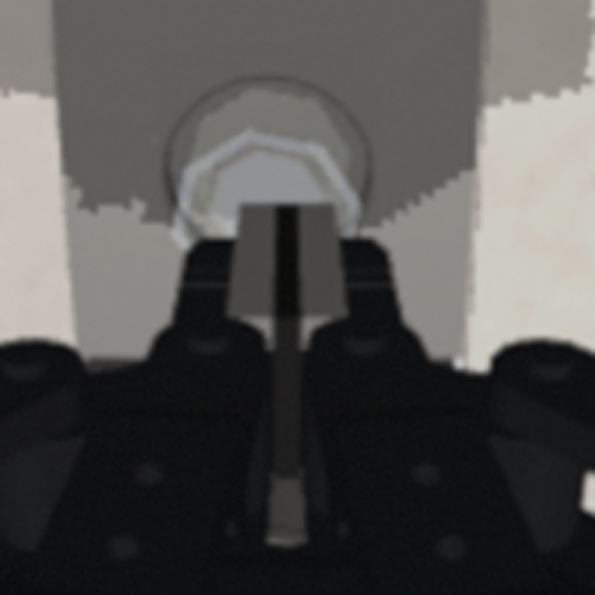

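```bash
cat >> h.py <<'E'
def fcloud(c,d):
    K=np.asarray(c['intrinsics']);v,u=np.indices(d.shape);x=(u-K[0,2])/K[0,0];y=(v-K[1,2])/K[0,0];r=np.hypot(x,y)+1e-9
    t=np.tan(r)*d; P=np.stack([x/r*t,y/r*t,d],-1)@Rc(c).T+np.asarray(c['origin']);P[d<=0]=np.nan;return P
E
python3 - <<'E'
from h import *
c=dict(np.load('w7.npz'));P=fcloud(c,c['d'])
for v in range(210,276,3): print(v,[P[v,u].round(0).astype(int).tolist() for u in (295,305,312,318)])
E
```

```text
210 [[453, 177, 21], [459, 179, 26], [463, 179, 23], [467, 179, 21]]
213 [[453, 176, 25], [459, 178, 28], [463, 178, 27], [467, 179, 26]]
216 [[453, 175, 27], [459, 177, 31], [463, 177, 28], [467, 177, 27]]
219 [[453, 174, 30], [459, 180, 45], [462, 181, 46], [467, 176, 28]]
222 [[454, 177, 46], [459, 177, 42], [463, 179, 46], [466, 180, 46]]
225 [[454, 176, 46], [460, 174, 39], [464, 175, 39], [466, 178, 45]]
228 [[454, 171, 38], [460, 172, 37], [464, 172, 37], [467, 174, 39]]
231 [[455, 169, 37], [460, 170, 37], [464, 170, 36], [468, 172, 38]]
234 [[455, 167, 37], [461, 168, 35], [465, 169, 37], [468, 170, 38]]
237 [[455, 165, 38], [461, 166, 36], [465, 167, 36], [468, 168, 37]]
240 [[456, 164, 37], [460, 178, 69], [463, 178, 69], [466, 179, 71]]
243 [[456, 162, 38], [460, 178, 72], [463, 178, 72], [466, 179, 73]]
246 [[456, 160, 38], [460, 178, 77], [463, 178, 76], [465, 179, 78]]
249 [[456, 173, 71], [460, 178, 79], [463, 179, 80], [466, 179, 79]]
252 [[456, 174, 76], [460, 178, 83], [463, 178, 82], [465, 179, 82]]
255 [[456, 173, 77], [460, 178, 86], [463, 178, 86], [465, 179, 86]]
258 [[456, 172, 78], [460, 178, 88], [463, 178, 88], [465, 178, 88]]
261 [[456, 173, 83], [460, 178, 92], [463, 178, 92], [465, 179, 92]]
264 [[456, 173, 87], [460, 178, 95], [463, 178, 94], [465, 178, 93]]
267 [[456, 177, 97], [460, 178, 97], [463, 179, 97], [465, 179, 97]]
270 [[456, 178, 101], [460, 178, 99], [463, 178, 99], [465, 178, 98]]
273 [[456, 179, 106], [460, 177, 99], [463, 178, 100], [465, 178, 100]]
```

Run:
```python
from h import *
c=dict(np.load('scene0.npz'))
for X in ([465.4,167.7,32],[465.4,167.7,57],[465.4,167.7,68],[465.4,167.7,80],[464,166.6,33]):
    v=(np.array(X)-c['origin'])@Rc(c);q=c['intrinsics']@v;q=q[:2]/q[2];print(X,q.round(1),'crop',((q-[180,80])*3).round(0))
```

```text
[465.4, 167.7, 32] [276. 160.] crop [288. 240.]
[465.4, 167.7, 57] [275.4 153.1] crop [286. 219.]
[465.4, 167.7, 68] [275.1 149.9] crop [285. 210.]
[465.4, 167.7, 80] [274.8 146.5] crop [284. 200.]
[464, 166.6, 33] [275.8 160.1] crop [287. 240.]
```

Run:
```python
from h import *
c=dict(np.load('w7.npz'));P=fcloud(c,c['d'])
for v in range(276,400,8): print(v,[P[v,u].round(0).astype(int).tolist() for u in (250,290,312,340)])
s=dict(np.load('scene0.npz'))
p,d=arm.camera('scene');Q=cloud(s,d)
for v in range(95,165,3): print(v,[Q[v,u].round(0).astype(int).tolist() for u in (262,268,275,282)])
```

```text
276 [[427, 112, 0], [455, 180, 109], [463, 176, 100], [472, 182, 108]]
284 [[441, 176, 113], [455, 178, 112], [464, 172, 100], [472, 181, 112]]
292 [[442, 175, 116], [455, 178, 117], [464, 169, 100], [472, 181, 116]]
300 [[442, 171, 116], [455, 183, 130], [465, 165, 100], [470, 186, 130]]
308 [[443, 170, 118], [456, 183, 133], [466, 161, 100], [469, 186, 134]]
316 [[445, 181, 137], [456, 183, 137], [467, 157, 99], [469, 185, 137]]
324 [[446, 181, 141], [456, 183, 140], [475, 110, 44], [469, 186, 142]]
332 [[446, 181, 144], [456, 184, 144], [475, 111, 53], [469, 185, 143]]
340 [[447, 181, 147], [457, 182, 145], [463, 178, 139], [469, 185, 146]]
348 [[448, 182, 151], [457, 179, 145], [463, 178, 143], [468, 185, 150]]
356 [[448, 183, 155], [457, 177, 146], [463, 178, 146], [468, 187, 154]]
364 [[449, 184, 158], [457, 178, 150], [463, 178, 149], [468, 185, 155]]
372 [[449, 185, 161], [458, 177, 152], [463, 178, 151], [468, 182, 155]]
380 [[449, 184, 162], [458, 178, 155], [463, 179, 155], [469, 179, 154]]
388 [[450, 185, 165], [458, 178, 158], [463, 178, 157], [469, 180, 158]]
396 [[-922
[... 1182 characters left out ...]
121], [604, 316, -2]]
140 [[538, 344, 1], [430, 148, 124], [456, 150, 113], [590, 299, -1]]
143 [[525, 326, 2], [545, 319, -3], [455, 149, 104], [576, 282, 0]]
146 [[515, 313, -1], [533, 304, -4], [458, 156, 89], [564, 267, -1]]
149 [[480, 261, 25], [517, 282, 0], [456, 155, 81], [552, 251, -1]]
152 [[475, 255, 19], [481, 230, 27], [457, 157, 69], [540, 236, -1]]
155 [[464, 240, 19], [468, 213, 29], [469, 176, 45], [526, 217, 2]]
158 [[449, 219, 23], [464, 209, 21], [465, 171, 38], [496, 178, 21]]
161 [[437, 202, 25], [451, 190, 24], [454, 158, 38], [482, 159, 25]]
164 [[424, 184, 29], [441, 178, 24], [451, 155, 30], [470, 145, 26]]<stdin>:3: RuntimeWarning: invalid value encountered in cast
```

Run:
```python
from h import *
for f,z in(('w0',225.2),('w6',126.6),('w3',201.9)):
    c=dict(np.load(f+'.npz'));P=fcloud(c,c['d'])
    T=c['origin']; 
    print(f,z,'cam-z',T[2]-z)
    for v in range(245,300,9): print(v,[(P[v,u]-[0,0,z]).round(0).tolist() for u in (215,408)])
```

```text
w0 225.2 cam-z 147.68205692979865
245 [[336.0, 120.0, -226.0], [594.0, 167.0, -226.0]]
254 [[405.0, 242.0, 27.0], [489.0, 257.0, 27.0]]
263 [[405.0, 239.0, 30.0], [489.0, 254.0, 29.0]]
272 [[406.0, 235.0, 31.0], [489.0, 251.0, 32.0]]
281 [[406.0, 231.0, 32.0], [491.0, 246.0, 32.0]]
290 [[407.0, 228.0, 34.0], [491.0, 243.0, 35.0]]
299 [[408.0, 224.0, 36.0], [492.0, 239.0, 35.0]]
w6 126.6 cam-z 147.6947303902319
245 [[375.0, 97.0, -126.0], [565.0, 131.0, -128.0]]
254 [[417.0, 169.0, 27.0], [502.0, 184.0, 26.0]]
263 [[418.0, 166.0, 29.0], [502.0, 181.0, 29.0]]
272 [[419.0, 162.0, 31.0], [503.0, 178.0, 31.0]]
281 [[419.0, 158.0, 31.0], [504.0, 173.0, 31.0]]
290 [[420.0, 155.0, 35.0], [504.0, 170.0, 33.0]]
299 [[421.0, 152.0, 36.0], [505.0, 166.0, 35.0]]
w3 201.9 cam-z 147.88947376763522
245 [[396.0, -501.0, -202.0], [640.0, -487.0, -201.0]]
254 [[395.0, -514.0, -202.0], [643.0, -500.0, -201.0]]
263 [[394.0, -527.0, -202.0], [645.0, -513.0, -202.0]]
272 [[393.0, -541.0, -203.0], [648.0, -527.0, -202.0]]
281 [[479.0, -398.0, 55.0], [548.0, -394.0, 54.0]]
290 [[481.0, -397.0, 61.0], [547.0, -395.0, 59.0]]
299 [[482.0, -398.0, 66.0], [544.0, -394.0, 66.0]]
```

Both the wrist depth and the scene view put the shut tips at z≈67 with the reported TCP at 57. So the fingertips sit about 10 mm above the reported TCP, not 25 mm below it. This offset is a constant ~35 mm in every picture. The jaws closed above the dish, which is untouched. I'll reopen, shift 2.5 mm, and go 40 mm lower.

drive_tool:
  plan:
    - {"tx":0,"ty":-0.1,"tz":0,"ax":0,"ay":0,"az":0}
    - {"tx":0,"ty":0,"tz":0,"ax":0,"ay":0,"az":0}
    - {"tx":0,"ty":0,"tz":0,"ax":0,"ay":0,"az":0}
    - {"tx":0,"ty":0,"tz":0,"ax":0,"ay":0,"az":0}
    - {"tx":0,"ty":0,"tz":0,"ax":0,"ay":0,"az":0}
    - {"tx":0,"ty":0,"tz":0,"ax":0,"ay":0,"az":0}
  fingers: 1

```text
t: 17.7
eef_pos: [462.9, 167.3, 57.0]
tool_rot: [-180.0, -0.0, 100.1]
contact_force: [0.8, -0.2, -0.9]
gripper_width: 84.6
```

drive_tool:
  plan:
    - {"tx":0,"ty":0,"tz":0.5,"ax":0,"ay":0,"az":0}
    - {"tx":0,"ty":0,"tz":0.5,"ax":0,"ay":0,"az":0}
    - {"tx":0,"ty":0,"tz":0.3,"ax":0,"ay":0,"az":0}
    - {"tx":0,"ty":0,"tz":0.2,"ax":0,"ay":0,"az":0}
    - {"tx":0,"ty":0,"tz":0,"ax":0,"ay":0,"az":0}
    - {"tx":0,"ty":0,"tz":0,"ax":0,"ay":0,"az":0}

```text
t: 18.3
eef_pos: [463.1, 167.3, 19.7]
tool_rot: [180.0, -0.0, 100.1]
contact_force: [-0.5, 0.3, 0.1]
gripper_width: 85.7
```

Run:
```python
from h import *
go([*W['dish'],17],100.1);c=arm.get_calibration('wrist');p,d=arm.camera('wrist');save('w8.png',p);np.savez('w8.npz',p=p,d=d,**c)
```

```text
t 18.3 pos [463.1 167.3  19.7] rot [ 1.7999e+02 -1.0000e-02  1.0008e+02] F [-0.5  0.3  0.1] w 85.7
turn shares [ 0. -0. -0.]
shift shares (after turn) [-0.04  0.03  0.11]
```

View pics/w8.png

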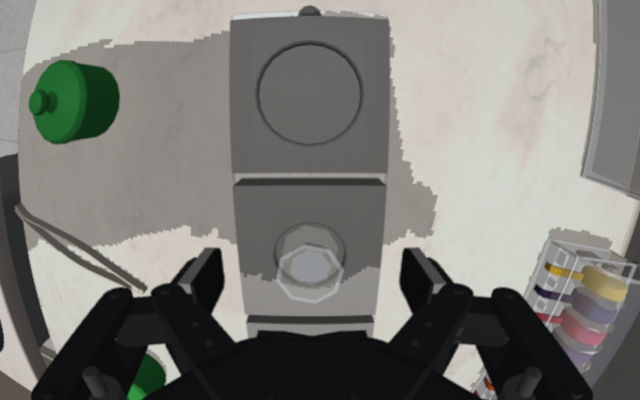

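The dish at (310,275) is between the jaws, so I'll lower a touch and close.

drive_tool:
  plan:
    - {"tx":0,"ty":0,"tz":0.12,"ax":0,"ay":0,"az":0}
    - {"tx":0,"ty":0,"tz":0,"ax":0,"ay":0,"az":0}
    - {"tx":0,"ty":0,"tz":0,"ax":0,"ay":0,"az":0}
    - {"tx":0,"ty":0,"tz":0,"ax":0,"ay":0,"az":0}
    - {"tx":0,"ty":0,"tz":0,"ax":0,"ay":0,"az":0}
    - {"tx":0,"ty":0,"tz":0,"ax":0,"ay":0,"az":0}
    - {"tx":0,"ty":0,"tz":0,"ax":0,"ay":0,"az":0}
    - {"tx":0,"ty":0,"tz":0,"ax":0,"ay":0,"az":0}
  fingers: 0
  force: 25

```text
t: 19.15
eef_pos: [466.0, 168.2, 19.8]
tool_rot: [179.6, -0.1, 100.1]
contact_force: [-2.8, -1.4, 31.9]
gripper_width: 29.2
```

drive_tool:
  plan:
    - {"tx":0,"ty":0,"tz":-0.4,"ax":0,"ay":0,"az":0}
    - {"tx":0,"ty":0,"tz":-0.8,"ax":0,"ay":0,"az":0}
    - {"tx":0,"ty":0,"tz":-1,"ax":0,"ay":0,"az":0}
    - {"tx":0,"ty":0,"tz":-1,"ax":0,"ay":0,"az":0}
    - {"tx":0,"ty":0,"tz":-1,"ax":0,"ay":0,"az":0}
    - {"tx":0,"ty":0,"tz":-0.6,"ax":0,"ay":0,"az":0}
    - {"tx":0,"ty":0,"tz":-0.2,"ax":0,"ay":0,"az":0}
    - {"tx":0,"ty":0,"tz":0,"ax":0,"ay":0,"az":0}

```text
t: 19.95
eef_pos: [463.1, 167.4, 141.8]
tool_rot: [179.9, -0.0, 100.1]
contact_force: [0.1, 0.8, -0.9]
gripper_width: 29.1
```

Run:
```python
from h import *
go([*BAY['dish'],125],93.1);c=arm.get_calibration('wrist');p,d=arm.camera('wrist');save('w9.png',p)
```

```text
t 19.95 pos [463.1 167.4 141.8] rot [ 1.7995e+02 -2.0000e-02  1.0008e+02] F [ 0.1  0.8 -0.9] w 29.1
turn shares [ 0.01 -0.    1.16]
shift shares (after turn) [-19.87   0.86   0.67]
```

View pics/w9.png

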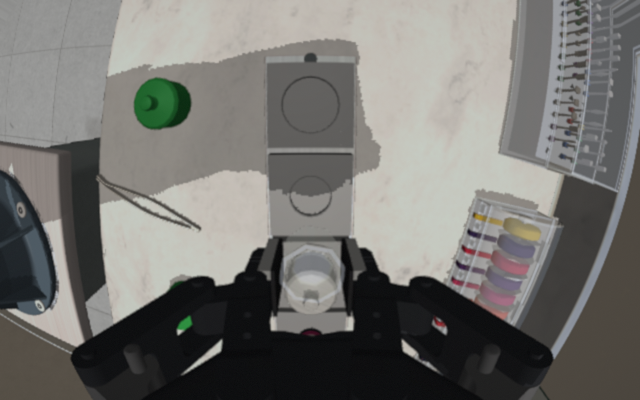

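The dish is held level at (313,278) and its well is empty. Closing pushed the wrist up with 32 N, so the tips must be near the block top; I'll grip slightly higher for the rest. Next, carry it to the second bay from the right.

drive_tool:
  plan:
    - {"tx":0,"ty":0,"tz":0,"ax":0,"ay":0,"az":0.6}
    - {"tx":0,"ty":0,"tz":0,"ax":0,"ay":0,"az":0.56}
    - {"tx":-0.5,"ty":0.2,"tz":0,"ax":0,"ay":0,"az":0}
    - {"tx":-1,"ty":0.2,"tz":0,"ax":0,"ay":0,"az":0}
    - {"tx":-1,"ty":0.2,"tz":0,"ax":0,"ay":0,"az":0}
    - {"tx":-1,"ty":0.2,"tz":0,"ax":0,"ay":0,"az":0}
    - {"tx":-1,"ty":0.05,"tz":0,"ax":0,"ay":0,"az":0}
    - {"tx":-1,"ty":0,"tz":0,"ax":0,"ay":0,"az":0}

```text
t: 20.8
eef_pos: [491.5, 29.3, 140.6]
tool_rot: [-179.9, 0.0, 93.2]
contact_force: [0.1, -0.3, -0.3]
gripper_width: 28.9
```

drive_tool:
  plan:
    - {"tx":-1,"ty":0,"tz":0,"ax":0,"ay":0,"az":0}
    - {"tx":-1,"ty":0,"tz":0,"ax":0,"ay":0,"az":0}
    - {"tx":-1,"ty":0,"tz":0,"ax":0,"ay":0,"az":0}
    - {"tx":-1,"ty":0,"tz":0,"ax":0,"ay":0,"az":0}
    - {"tx":-1,"ty":0,"tz":0,"ax":0,"ay":0,"az":0}
    - {"tx":-1,"ty":0,"tz":0,"ax":0,"ay":0,"az":0}
    - {"tx":-1,"ty":0,"tz":0,"ax":0,"ay":0,"az":0}
    - {"tx":-1,"ty":0,"tz":0,"ax":0,"ay":0,"az":0}

```text
t: 21.6
eef_pos: [501.8, -170.4, 140.5]
tool_rot: [-179.9, -0.0, 93.2]
contact_force: [0.4, 0.6, -0.2]
gripper_width: 29.2
```

drive_tool:
  plan:
    - {"tx":-1,"ty":0,"tz":0,"ax":0,"ay":0,"az":0}
    - {"tx":-1,"ty":0,"tz":0,"ax":0,"ay":0,"az":0}
    - {"tx":-1,"ty":0,"tz":0,"ax":0,"ay":0,"az":0}
    - {"tx":-1,"ty":0,"tz":0,"ax":0,"ay":0,"az":0}
    - {"tx":-1,"ty":0,"tz":0,"ax":0,"ay":0,"az":0}
    - {"tx":-0.9,"ty":0,"tz":0,"ax":0,"ay":0,"az":0}
    - {"tx":-0.4,"ty":0,"tz":0,"ax":0,"ay":0,"az":0}
    - {"tx":0,"ty":0,"tz":0,"ax":0,"ay":0,"az":0}

```text
t: 22.4
eef_pos: [510.4, -327.1, 140.4]
tool_rot: [-179.9, -0.0, 93.1]
contact_force: [-0.1, 0.2, -0.3]
gripper_width: 28.9
```

drive_tool:
  plan:
    - {"tx":0,"ty":0,"tz":1,"ax":0,"ay":0,"az":0}
    - {"tx":0,"ty":0,"tz":1,"ax":0,"ay":0,"az":0}
    - {"tx":0,"ty":0,"tz":1,"ax":0,"ay":0,"az":0}
    - {"tx":0,"ty":0,"tz":0.6,"ax":0,"ay":0,"az":0}
    - {"tx":0,"ty":0,"tz":0.2,"ax":0,"ay":0,"az":0}
    - {"tx":0,"ty":0,"tz":0,"ax":0,"ay":0,"az":0}
    - {"tx":0,"ty":0,"tz":0,"ax":0,"ay":0,"az":0}

```text
t: 23.1
eef_pos: [511.5, -325.7, 47.2]
tool_rot: [180.0, 0.0, 93.2]
contact_force: [0.5, 0.0, -0.6]
gripper_width: 28.8
```

Run:
```python
from h import *
go([*BAY['dish'],5],93.1);c=arm.get_calibration('wrist');p,d=arm.camera('wrist');save('w10.png',p);np.savez('w10.npz',p=p,d=d,**c)
```

```text
t 23.1 pos [ 511.5 -325.7   47.2] rot [1.7996e+02 2.0000e-02 9.3150e+01] F [ 0.5  0.  -0.6] w 28.8
turn shares [0.01 0.   0.01]
shift shares (after turn) [-0.07 -0.    1.69]
```

View pics/w10.png

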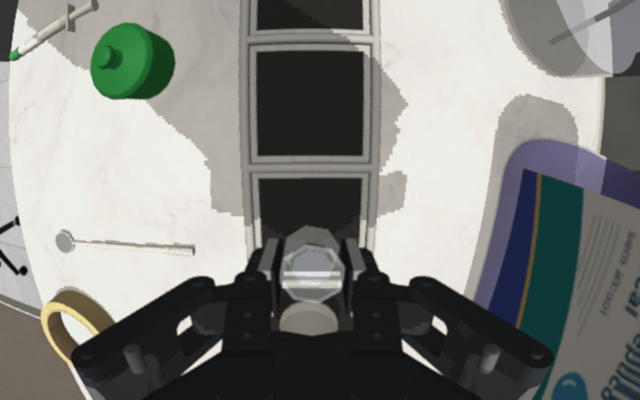

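The dish is over the second bay from the right, with the pot's lid visible just behind at (310,318). Lowering.

drive_tool:
  plan:
    - {"tx":-0.07,"ty":0,"tz":0.6,"ax":0,"ay":0,"az":0}
    - {"tx":0,"ty":0,"tz":0.6,"ax":0,"ay":0,"az":0}
    - {"tx":0,"ty":0,"tz":0.3,"ax":0,"ay":0,"az":0}
    - {"tx":0,"ty":0,"tz":0.15,"ax":0,"ay":0,"az":0}
    - {"tx":0,"ty":0,"tz":0,"ax":0,"ay":0,"az":0}
    - {"tx":0,"ty":0,"tz":0,"ax":0,"ay":0,"az":0}

```text
t: 23.75
eef_pos: [511.5, -327.8, 5.8]
tool_rot: [180.0, 0.0, 93.1]
contact_force: [-0.3, -0.2, 0.2]
gripper_width: 28.6
```

Run:
```python
from h import *
go([*BAY['dish'],5],93.1);c=arm.get_calibration('wrist');p,d=arm.camera('wrist');save('w11.png',p);np.savez('w11.npz',p=p,d=d,**c)
P=fcloud(c,d)
for v in range(225,300,5): print(v,[P[v,u].round(0).tolist() for u in (265,300,312,358)])
```

```text
t 23.75 pos [ 511.5 -327.8    5.8] rot [1.7996e+02 2.0000e-02 9.3120e+01] F [-0.3 -0.2  0.2] w 28.6
turn shares [0.01 0.   0.  ]
shift shares (after turn) [0.01 0.   0.03]
225 [[486.0, -316.0, 4.0], [504.0, -315.0, 2.0], [510.0, -315.0, 3.0], [534.0, -313.0, 4.0]]
230 [[486.0, -319.0, 4.0], [504.0, -316.0, 9.0], [510.0, -315.0, 10.0], [534.0, -316.0, 3.0]]
235 [[486.0, -322.0, 3.0], [505.0, -317.0, 12.0], [510.0, -317.0, 12.0], [535.0, -319.0, 4.0]]
240 [[486.0, -325.0, 4.0], [505.0, -319.0, 14.0], [510.0, -318.0, 16.0], [535.0, -322.0, 4.0]]
245 [[486.0, -328.0, 4.0], [505.0, -320.0, 18.0], [510.0, -314.0, 31.0], [535.0, -325.0, 4.0]]
250 [[490.0, -318.0, 30.0], [505.0, -316.0, 33.0], [511.0, -319.0, 25.0], [531.0, -316.0, 29.0]]
255 [[490.0, -319.0, 34.0], [505.0, -322.0, 24.0], [511.0, -322.0, 24.0], [530.0, -316.0, 35.0]]
260 [[491.0, -318.0, 39.0], [505.0, -325.0, 24.0], [511.0, -326.0, 22.0], [530.0, -317.0, 38.0]]
265 [[492.0, -318.0, 45.0], [505.0, -328.0, 24.0], [511.0, -329.0, 21.0], [528.0, -316.0, 45.0]]
270 [[492.0, -318.0, 48.0], [505.0, -331.0, 23.0], [511.0, -331.0, 23.0], [528.0, -316.0, 48.0]]
275 [[493.0, -317.0, 54.0], [506.0, -333.0, 23.0], [511.0, -333.0, 23.0], [527.0, -316.0, 54.0]]
280 [[494.0, -317.0, 58.0], [506.0, -336.0, 24.0], [511.0, -337.0, 22.0], [527.0, -315.0, 58.0]]
285 [[494.0, -317.0, 61.0], [506.0, -338.0, 26.0], [512.0, -338.0, 25.0], [526.0, -315.0, 62.0]]
290 [[495.0, -316.0, 66.0], [506.0, -339.0, 29.0], [512.0, -338.0, 28.0], [526.0, -315.0, 65.0]]
295 [[495.0, -318.0, 67.0], [506.0, -339.0, 32.0], [512.0, -340.0, 30.0], [525.0, -315.0, 69.0]]
```

View pics/w11.png

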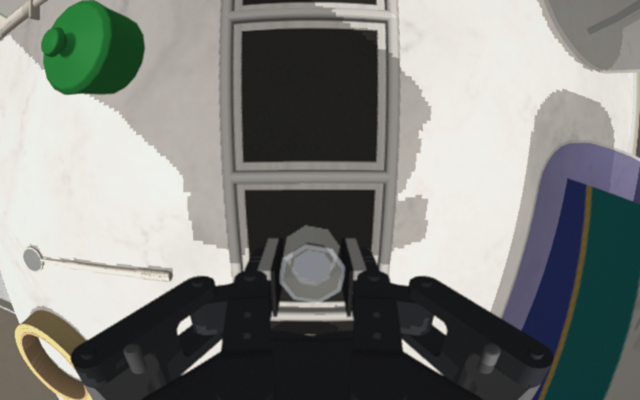

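The rim reads z≈32, so the foot is 1–2 mm above the floor. I'll lower 1.5 mm, release and rise.

drive_tool:
  plan:
    - {"tx":0,"ty":0,"tz":0.06,"ax":0,"ay":0,"az":0}
    - {"tx":0,"ty":0,"tz":0,"ax":0,"ay":0,"az":0}
    - {"tx":0,"ty":0,"tz":0,"ax":0,"ay":0,"az":0}

```text
t: 24.1
eef_pos: [511.5, -327.7, 4.0]
tool_rot: [180.0, 0.0, 93.1]
contact_force: [0.1, -0.3, 0.8]
gripper_width: 28.9
```

drive_tool:
  plan:
    - {"tx":0,"ty":0,"tz":0,"ax":0,"ay":0,"az":0}
    - {"tx":0,"ty":0,"tz":0,"ax":0,"ay":0,"az":0}
    - {"tx":0,"ty":0,"tz":0,"ax":0,"ay":0,"az":0}
    - {"tx":0,"ty":0,"tz":0,"ax":0,"ay":0,"az":0}
    - {"tx":0,"ty":0,"tz":0,"ax":0,"ay":0,"az":0}
    - {"tx":0,"ty":0,"tz":0,"ax":0,"ay":0,"az":0}
  fingers: 1

```text
t: 24.7
eef_pos: [511.1, -327.6, 3.7]
tool_rot: [-180.0, -0.0, 93.1]
contact_force: [-0.8, 0.5, 0.0]
gripper_width: 85.6
```

drive_tool:
  plan:
    - {"tx":0,"ty":0,"tz":-0.5,"ax":0,"ay":0,"az":0}
    - {"tx":0,"ty":0,"tz":-1,"ax":0,"ay":0,"az":0}
    - {"tx":0,"ty":0,"tz":-1,"ax":0,"ay":0,"az":0}
    - {"tx":0,"ty":0,"tz":-1,"ax":0,"ay":0,"az":0}
    - {"tx":0,"ty":0,"tz":-1,"ax":0,"ay":0,"az":0}
    - {"tx":0,"ty":0,"tz":-1,"ax":0,"ay":0,"az":0}
    - {"tx":0,"ty":0,"tz":0,"ax":0,"ay":0,"az":0}
    - {"tx":0,"ty":0,"tz":0,"ax":0,"ay":0,"az":0}

```text
t: 25.5
eef_pos: [511.5, -327.8, 142.2]
tool_rot: [179.9, 0.1, 93.1]
contact_force: [-0.0, 0.8, -1.1]
gripper_width: 85.4
```

Run:
```python
from h import *
go([*W['jar'],140],100.1);c=arm.get_calibration('wrist');p,d=arm.camera('wrist');save('w12.png',p)
```

```text
t 25.5 pos [ 511.5 -327.8  142.2] rot [1.7992e+02 5.0000e-02 9.3120e+01] F [-0.   0.8 -1.1] w 85.4
turn shares [ 0.01  0.01 -1.16]
shift shares (after turn) [16.6   1.6   0.09]
```

View pics/w12.png

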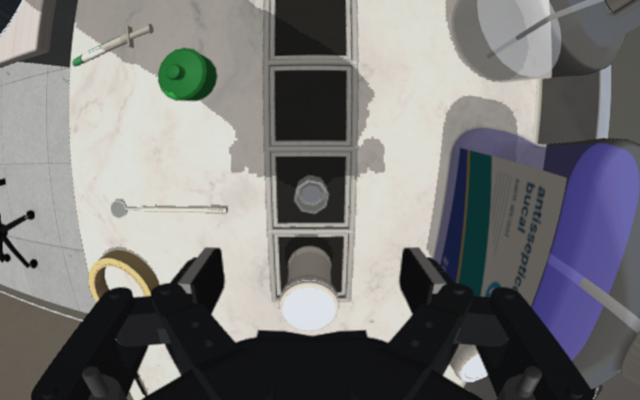

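The dish (312,195) and pot (309,295) stand in their bays. Next, the jar.

drive_tool:
  plan:
    - {"tx":0,"ty":0,"tz":0,"ax":0,"ay":0,"az":-1}
    - {"tx":0,"ty":0,"tz":0,"ax":0,"ay":0,"az":-0.16}
    - {"tx":1,"ty":0.1,"tz":0,"ax":0,"ay":0,"az":0}
    - {"tx":1,"ty":0.1,"tz":0,"ax":0,"ay":0,"az":0}
    - {"tx":1,"ty":0.1,"tz":0,"ax":0,"ay":0,"az":0}
    - {"tx":1,"ty":0.1,"tz":0,"ax":0,"ay":0,"az":0}
    - {"tx":1,"ty":0.1,"tz":0,"ax":0,"ay":0,"az":0}
    - {"tx":1,"ty":0.1,"tz":0,"ax":0,"ay":0,"az":0}

```text
t: 26.35
eef_pos: [499.0, -176.1, 140.5]
tool_rot: [-179.9, -0.0, 99.9]
contact_force: [0.7, 0.3, -0.4]
gripper_width: 85.5
```

drive_tool:
  plan:
    - {"tx":1,"ty":0.1,"tz":0,"ax":0,"ay":0,"az":0}
    - {"tx":1,"ty":0.1,"tz":0,"ax":0,"ay":0,"az":0}
    - {"tx":1,"ty":0.1,"tz":0,"ax":0,"ay":0,"az":0}
    - {"tx":1,"ty":0.1,"tz":0,"ax":0,"ay":0,"az":0}
    - {"tx":1,"ty":0.1,"tz":0,"ax":0,"ay":0,"az":0}
    - {"tx":1,"ty":0.1,"tz":0,"ax":0,"ay":0,"az":0}
    - {"tx":1,"ty":0.1,"tz":0,"ax":0,"ay":0,"az":0}
    - {"tx":1,"ty":0.1,"tz":0,"ax":0,"ay":0,"az":0}

```text
t: 27.15
eef_pos: [483.7, 24.1, 140.6]
tool_rot: [-179.9, -0.0, 100.0]
contact_force: [0.6, 0.2, 0.1]
gripper_width: 85.3
```

drive_tool:
  plan:
    - {"tx":1,"ty":0.1,"tz":0,"ax":0,"ay":0,"az":0}
    - {"tx":1,"ty":0.1,"tz":0,"ax":0,"ay":0,"az":0}
    - {"tx":0.6,"ty":0,"tz":0.5,"ax":0,"ay":0,"az":0}
    - {"tx":0,"ty":0,"tz":1,"ax":0,"ay":0,"az":0}
    - {"tx":0,"ty":0,"tz":0.7,"ax":0,"ay":0,"az":0}
    - {"tx":0,"ty":0,"tz":0,"ax":0,"ay":0,"az":0}
    - {"tx":0,"ty":0,"tz":0,"ax":0,"ay":0,"az":0}

```text
t: 27.85
eef_pos: [477.5, 87.9, 86.1]
tool_rot: [-179.9, -0.0, 100.0]
contact_force: [0.6, -0.6, -0.1]
gripper_width: 85.3
```

Run:
```python
from h import *
go([*W['jar'],14],100.1);c=arm.get_calibration('wrist');p,d=arm.camera('wrist');save('w13.png',p);np.savez('w13.npz',p=p,d=d,**c)
```

```text
t 27.85 pos [477.5  87.9  86.1] rot [-179.92   -0.    100.02] F [ 0.6 -0.6 -0.1] w 85.3
turn shares [-0.01 -0.   -0.01]
shift shares (after turn) [-0.01  0.02  2.88]
```

View pics/w13.png

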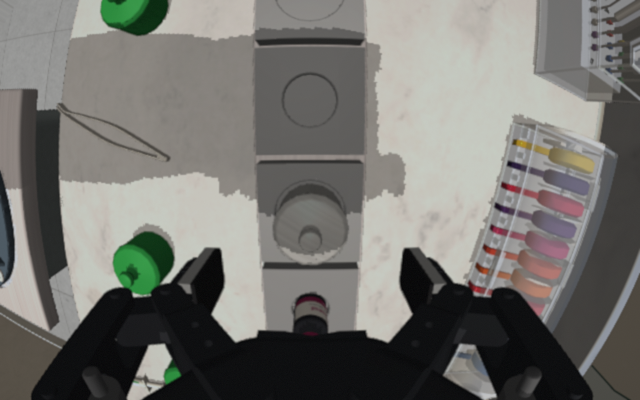

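The steel jar, with its grey lid and knob at (311,230), is centred between the jaws; the bottle is behind it at (311,312). Descend and grip.

drive_tool:
  plan:
    - {"tx":0,"ty":0,"tz":0.7,"ax":0,"ay":0,"az":0}
    - {"tx":0,"ty":0,"tz":0.9,"ax":0,"ay":0,"az":0}
    - {"tx":0,"ty":0,"tz":0.7,"ax":0,"ay":0,"az":0}
    - {"tx":0,"ty":0,"tz":0.4,"ax":0,"ay":0,"az":0}
    - {"tx":0,"ty":0,"tz":0.1,"ax":0,"ay":0,"az":0}
    - {"tx":0,"ty":0,"tz":0,"ax":0,"ay":0,"az":0}
    - {"tx":0,"ty":0,"tz":0,"ax":0,"ay":0,"az":0}

```text
t: 28.6
eef_pos: [478.6, 88.1, 17.1]
tool_rot: [179.9, -0.0, 100.1]
contact_force: [-0.7, 0.2, -0.4]
gripper_width: 85.3
```

drive_tool:
  plan:
    - {"tx":0,"ty":0,"tz":0,"ax":0,"ay":0,"az":0}
    - {"tx":0,"ty":0,"tz":0,"ax":0,"ay":0,"az":0}
    - {"tx":0,"ty":0,"tz":0,"ax":0,"ay":0,"az":0}
    - {"tx":0,"ty":0,"tz":0,"ax":0,"ay":0,"az":0}
    - {"tx":0,"ty":0,"tz":0,"ax":0,"ay":0,"az":0}
    - {"tx":0,"ty":0,"tz":0,"ax":0,"ay":0,"az":0}
    - {"tx":0,"ty":0,"tz":0,"ax":0,"ay":0,"az":0}
  fingers: 0
  force: 25

```text
t: 29.3
eef_pos: [479.1, 88.2, 17.9]
tool_rot: [179.8, -0.0, 100.1]
contact_force: [-2.7, -0.4, 17.3]
gripper_width: 46.6
```

drive_tool:
  plan:
    - {"tx":0,"ty":0,"tz":-0.4,"ax":0,"ay":0,"az":0}
    - {"tx":0,"ty":0,"tz":-0.8,"ax":0,"ay":0,"az":0}
    - {"tx":0,"ty":0,"tz":-1,"ax":0,"ay":0,"az":0}
    - {"tx":0,"ty":0,"tz":-1,"ax":0,"ay":0,"az":0}
    - {"tx":0,"ty":0,"tz":-1,"ax":0,"ay":0,"az":0}
    - {"tx":0,"ty":0,"tz":-0.6,"ax":0,"ay":0,"az":0}
    - {"tx":0,"ty":0,"tz":-0.2,"ax":0,"ay":0,"az":0}
    - {"tx":0,"ty":0,"tz":0,"ax":0,"ay":0,"az":0}

```text
t: 30.1
eef_pos: [478.2, 88.1, 141.7]
tool_rot: [179.9, -0.0, 100.1]
contact_force: [-0.1, -0.5, -1.1]
gripper_width: 46.3
```

Run:
```python
from h import *
go([*BAY['jar'],140],93.1);c=arm.get_calibration('wrist');p,d=arm.camera('wrist');save('w14.png',p)
P=fcloud(c,d)
for v in range(230,330,8): print(v,[(P[v,u]-[0,0,c['origin'][2]-147.7]).round(0).tolist() for u in (280,300,312,335)])
```

```text
t 30.1 pos [478.2  88.1 141.7] rot [ 1.7994e+02 -1.0000e-02  1.0008e+02] F [-0.1 -0.5 -1.1] w 46.3
turn shares [ 0.01 -0.    1.16]
shift shares (after turn) [-13.47   0.43   0.07]
230 [[460.0, 102.0, 16.0], [469.0, 109.0, 29.0], [474.0, 110.0, 29.0], [484.0, 110.0, 24.0]]
238 [[461.0, 103.0, 27.0], [469.0, 109.0, 37.0], [474.0, 110.0, 37.0], [483.0, 111.0, 36.0]]
246 [[462.0, 105.0, 38.0], [469.0, 107.0, 41.0], [474.0, 108.0, 41.0], [483.0, 109.0, 40.0]]
254 [[463.0, 102.0, 40.0], [470.0, 104.0, 41.0], [474.0, 105.0, 41.0], [483.0, 106.0, 40.0]]
262 [[463.0, 99.0, 40.0], [471.0, 101.0, 42.0], [475.0, 102.0, 43.0], [484.0, 103.0, 41.0]]
270 [[463.0, 96.0, 41.0], [471.0, 97.0, 41.0], [476.0, 98.0, 42.0], [484.0, 100.0, 42.0]]
278 [[464.0, 93.0, 43.0], [472.0, 95.0, 43.0], [476.0, 95.0, 42.0], [485.0, 97.0, 42.0]]
286 [[464.0, 89.0, 41.0], [472.0, 91.0, 43.0], [477.0, 92.0, 44.0], [486.0, 93.0, 42.0]]
294 [[465.0, 85.0, 42.0], [473.0, 89.0, 45.0], [476.0, 94.0, 52.0], [487.0, 89.0, 42.0]]
302 [[465.0, 82.0, 43.0], [473.0, 91.0, 54.0], [477.0, 93.0, 55.0], [487.0, 86.0, 43.0]]
310 [[466.0, 77.0, 42.0], [473.0, 89.0, 56.0], [477.0, 90.0, 56.0], [488.0, 81.0, 41.0]]
318 [[467.0, 72.0, 41.0], [474.0, 85.0, 56.0], [478.0, 86.0, 56.0], [490.0, 76.0, 41.0]]
326 [[470.0, -81.0, -143.0], [476.0, 69.0, 41.0], [478.0, 82.0, 56.0], [490.0, 72.0, 41.0]]
```

View pics/w14.png

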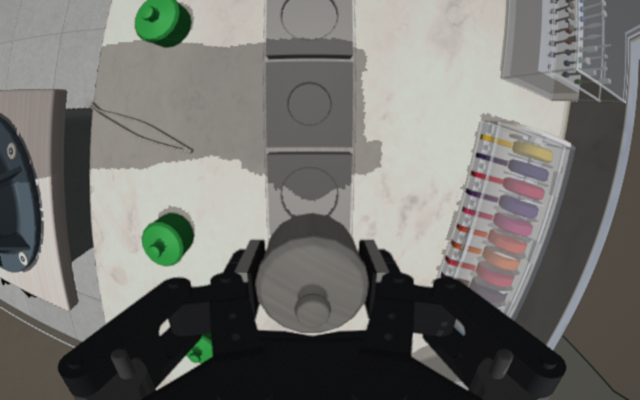

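The jar is held level: the lid reads the same height throughout, at (312,285). Carry it to the second bay from the left.

drive_tool:
  plan:
    - {"tx":0,"ty":0,"tz":0,"ax":0,"ay":0,"az":0.6}
    - {"tx":0,"ty":0,"tz":0,"ax":0,"ay":0,"az":0.56}
    - {"tx":-0.5,"ty":0.2,"tz":0,"ax":0,"ay":0,"az":0}
    - {"tx":-1,"ty":0.2,"tz":0,"ax":0,"ay":0,"az":0}
    - {"tx":-1,"ty":0,"tz":0,"ax":0,"ay":0,"az":0}
    - {"tx":-1,"ty":0,"tz":0,"ax":0,"ay":0,"az":0}
    - {"tx":-1,"ty":0,"tz":0,"ax":0,"ay":0,"az":0}
    - {"tx":-1,"ty":0,"tz":0,"ax":0,"ay":0,"az":0}

```text
t: 30.95
eef_pos: [495.1, -50.5, 140.3]
tool_rot: [-179.9, -0.0, 93.2]
contact_force: [-0.2, 0.3, -1.0]
gripper_width: 46.6
```

drive_tool:
  plan:
    - {"tx":-1,"ty":0,"tz":0,"ax":0,"ay":0,"az":0}
    - {"tx":-1,"ty":0,"tz":0,"ax":0,"ay":0,"az":0}
    - {"tx":-1,"ty":0,"tz":0,"ax":0,"ay":0,"az":0}
    - {"tx":-1,"ty":0,"tz":0,"ax":0,"ay":0,"az":0}
    - {"tx":-1,"ty":0,"tz":0,"ax":0,"ay":0,"az":0}
    - {"tx":-1,"ty":0,"tz":0,"ax":0,"ay":0,"az":0}
    - {"tx":-1,"ty":0,"tz":0,"ax":0,"ay":0,"az":0}
    - {"tx":-0.8,"ty":0,"tz":0,"ax":0,"ay":0,"az":0}

```text
t: 31.75
eef_pos: [505.4, -245.5, 140.1]
tool_rot: [-179.9, -0.0, 93.2]
contact_force: [-0.6, 0.7, -0.8]
gripper_width: 46.5
```

drive_tool:
  plan:
    - {"tx":-0.2,"ty":0,"tz":0.5,"ax":0,"ay":0,"az":0}
    - {"tx":0,"ty":0,"tz":1,"ax":0,"ay":0,"az":0}
    - {"tx":0,"ty":0,"tz":1,"ax":0,"ay":0,"az":0}
    - {"tx":0,"ty":0,"tz":0.8,"ax":0,"ay":0,"az":0}
    - {"tx":0,"ty":0,"tz":0.5,"ax":0,"ay":0,"az":0}
    - {"tx":0,"ty":0,"tz":0,"ax":0,"ay":0,"az":0}
    - {"tx":0,"ty":0,"tz":0,"ax":0,"ay":0,"az":0}

```text
t: 32.45
eef_pos: [506.3, -248.4, 46.2]
tool_rot: [-180.0, -0.0, 93.1]
contact_force: [0.8, 0.8, -0.4]
gripper_width: 46.3
```

Run:
```python
from h import *
go([*BAY['jar'],3],93.1);c=arm.get_calibration('wrist');p,d=arm.camera('wrist');save('w15.png',p)
```

```text
t 32.45 pos [ 506.3 -248.4   46.2] rot [-1.7998e+02 -1.0000e-02  9.3150e+01] F [ 0.8  0.8 -0.4] w 46.3
turn shares [-0.   -0.    0.01]
shift shares (after turn) [0.03 0.04 1.73]
```

View pics/w15.png

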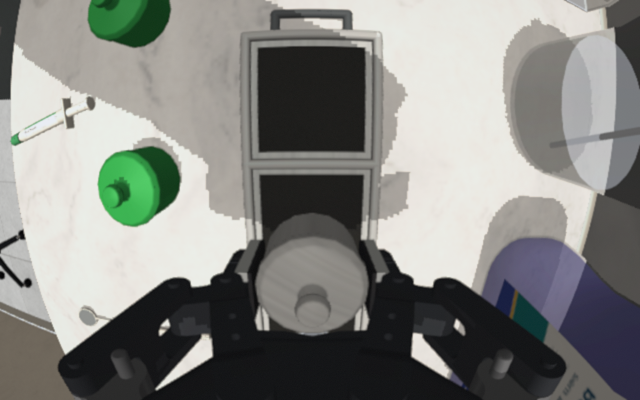

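It is over the second bay from the left; the leftmost bay, at (312,98), is empty. Lower, release and rise.

drive_tool:
  plan:
    - {"tx":0,"ty":0,"tz":0.6,"ax":0,"ay":0,"az":0}
    - {"tx":0,"ty":0,"tz":0.6,"ax":0,"ay":0,"az":0}
    - {"tx":0,"ty":0,"tz":0.35,"ax":0,"ay":0,"az":0}
    - {"tx":0,"ty":0,"tz":0.18,"ax":0,"ay":0,"az":0}
    - {"tx":0,"ty":0,"tz":0,"ax":0,"ay":0,"az":0}
    - {"tx":0,"ty":0,"tz":0,"ax":0,"ay":0,"az":0}
    - {"tx":0,"ty":0,"tz":0,"ax":0,"ay":0,"az":0}

```text
t: 33.2
eef_pos: [506.7, -248.6, 3.6]
tool_rot: [180.0, 0.0, 93.1]
contact_force: [0.9, 1.3, -0.7]
gripper_width: 45.9
```

drive_tool:
  plan:
    - {"tx":0,"ty":0,"tz":0,"ax":0,"ay":0,"az":0}
    - {"tx":0,"ty":0,"tz":0,"ax":0,"ay":0,"az":0}
    - {"tx":0,"ty":0,"tz":0,"ax":0,"ay":0,"az":0}
    - {"tx":0,"ty":0,"tz":0,"ax":0,"ay":0,"az":0}
    - {"tx":0,"ty":0,"tz":0,"ax":0,"ay":0,"az":0}
    - {"tx":0,"ty":0,"tz":0,"ax":0,"ay":0,"az":0}
  fingers: 1

```text
t: 33.8
eef_pos: [506.3, -248.4, 2.9]
tool_rot: [-180.0, -0.0, 93.1]
contact_force: [-0.4, -0.1, 0.5]
gripper_width: 85.4
```

drive_tool:
  plan:
    - {"tx":0,"ty":0,"tz":-0.5,"ax":0,"ay":0,"az":0}
    - {"tx":0,"ty":0,"tz":-1,"ax":0,"ay":0,"az":0}
    - {"tx":0,"ty":0,"tz":-1,"ax":0,"ay":0,"az":0}
    - {"tx":0,"ty":0,"tz":-1,"ax":0,"ay":0,"az":0}
    - {"tx":0,"ty":0,"tz":-1,"ax":0,"ay":0,"az":0}
    - {"tx":0,"ty":0,"tz":-1,"ax":0,"ay":0,"az":0}
    - {"tx":0,"ty":0,"tz":0,"ax":0,"ay":0,"az":0}
    - {"tx":0,"ty":0,"tz":0,"ax":0,"ay":0,"az":0}

```text
t: 34.6
eef_pos: [506.6, -248.6, 141.4]
tool_rot: [179.9, 0.0, 93.1]
contact_force: [-0.4, 0.3, 0.3]
gripper_width: 85.3
```

Run:
```python
from h import *
go([*W['bottle'],140],100.1);c=arm.get_calibration('wrist');p,d=arm.camera('wrist');save('w16.png',p)
```

```text
t 34.6 pos [ 506.6 -248.6  141.4] rot [1.7992e+02 4.0000e-02 9.3120e+01] F [-0.4  0.3  0.3] w 85.3
turn shares [ 0.01  0.01 -1.16]
shift shares (after turn) [10.25  1.24  0.06]
```

View pics/w16.png

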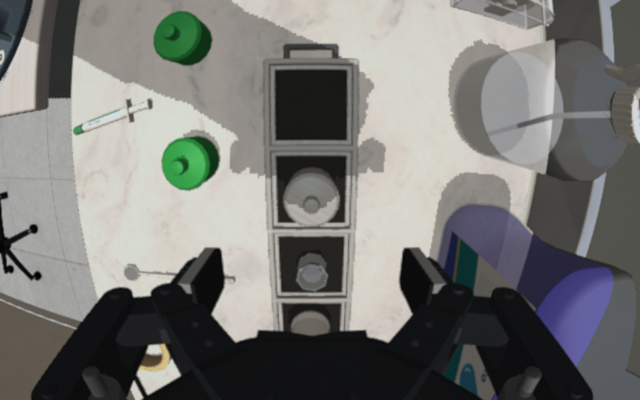

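The jar (311,197), dish (312,270) and pot (311,320) stand in their bays. Last is the bottle.

drive_tool:
  plan:
    - {"tx":0,"ty":0,"tz":0,"ax":0,"ay":0,"az":-1}
    - {"tx":0,"ty":0,"tz":0,"ax":0,"ay":0,"az":-0.16}
    - {"tx":1,"ty":0.2,"tz":0,"ax":0,"ay":0,"az":0}
    - {"tx":1,"ty":0.2,"tz":0,"ax":0,"ay":0,"az":0}
    - {"tx":1,"ty":0.2,"tz":0,"ax":0,"ay":0,"az":0}
    - {"tx":1,"ty":0.2,"tz":0,"ax":0,"ay":0,"az":0}
    - {"tx":1,"ty":0.2,"tz":0,"ax":0,"ay":0,"az":0}
    - {"tx":1,"ty":0.2,"tz":0,"ax":0,"ay":0,"az":0}

```text
t: 35.45
eef_pos: [509.0, -94.4, 139.7]
tool_rot: [-179.9, -0.0, 100.0]
contact_force: [0.2, -0.0, -0.5]
gripper_width: 85.3
```

drive_tool:
  plan:
    - {"tx":1,"ty":0,"tz":0,"ax":0,"ay":0,"az":0}
    - {"tx":1,"ty":0,"tz":0,"ax":0,"ay":0,"az":0}
    - {"tx":1,"ty":0,"tz":0,"ax":0,"ay":0,"az":0}
    - {"tx":1,"ty":0,"tz":0,"ax":0,"ay":0,"az":0}
    - {"tx":0.25,"ty":0,"tz":0.5,"ax":0,"ay":0,"az":0}
    - {"tx":0,"ty":0,"tz":0.8,"ax":0,"ay":0,"az":0}
    - {"tx":0,"ty":0,"tz":0,"ax":0,"ay":0,"az":0}
    - {"tx":0,"ty":0,"tz":0,"ax":0,"ay":0,"az":0}

```text
t: 36.25
eef_pos: [490.4, 9.0, 107.7]
tool_rot: [-179.9, -0.0, 100.0]
contact_force: [0.6, 0.4, -0.9]
gripper_width: 85.3
```

Run:
```python
from h import *
go([*W['bottle'],18],100.1);c=arm.get_calibration('wrist');p,d=arm.camera('wrist');save('w17.png',p);np.savez('w17.npz',p=p,d=d,**c)
```

```text
t 36.25 pos [490.4   9.  107.7] rot [-1.7990e+02 -2.0000e-02  1.0001e+02] F [ 0.6  0.4 -0.9] w 85.3
turn shares [-0.02 -0.   -0.01]
shift shares (after turn) [-0.01  0.07  3.59]
```

View pics/w17.png

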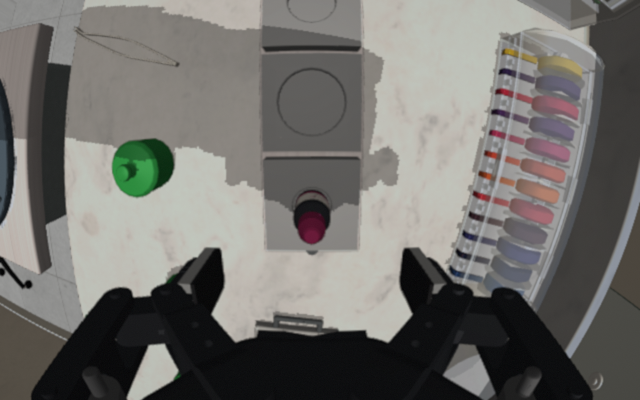

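The bottle, with its red cap at (312,228), is centred. Descend and grip.

drive_tool:
  plan:
    - {"tx":0,"ty":0,"tz":0.7,"ax":0,"ay":0,"az":0}
    - {"tx":0,"ty":0,"tz":0.9,"ax":0,"ay":0,"az":0}
    - {"tx":0,"ty":0,"tz":0.8,"ax":0,"ay":0,"az":0}
    - {"tx":0,"ty":0,"tz":0.7,"ax":0,"ay":0,"az":0}
    - {"tx":0,"ty":0,"tz":0.4,"ax":0,"ay":0,"az":0}
    - {"tx":0,"ty":0,"tz":0,"ax":0,"ay":0,"az":0}
    - {"tx":0,"ty":0,"tz":0,"ax":0,"ay":0,"az":0}

```text
t: 37.0
eef_pos: [491.5, 9.0, 21.2]
tool_rot: [180.0, -0.0, 100.1]
contact_force: [0.5, 0.3, 0.9]
gripper_width: 85.4
```

drive_tool:
  plan:
    - {"tx":0,"ty":0,"tz":0,"ax":0,"ay":0,"az":0}
    - {"tx":0,"ty":0,"tz":0,"ax":0,"ay":0,"az":0}
    - {"tx":0,"ty":0,"tz":0,"ax":0,"ay":0,"az":0}
    - {"tx":0,"ty":0,"tz":0,"ax":0,"ay":0,"az":0}
    - {"tx":0,"ty":0,"tz":0,"ax":0,"ay":0,"az":0}
    - {"tx":0,"ty":0,"tz":0,"ax":0,"ay":0,"az":0}
    - {"tx":0,"ty":0,"tz":0,"ax":0,"ay":0,"az":0}
    - {"tx":0,"ty":0,"tz":0,"ax":0,"ay":0,"az":0}
  fingers: 0
  force: 25

```text
t: 37.8
eef_pos: [491.2, 9.1, 20.8]
tool_rot: [180.0, -0.0, 100.1]
contact_force: [-1.5, -0.7, 5.8]
gripper_width: 25.2
```

drive_tool:
  plan:
    - {"tx":0,"ty":0,"tz":-0.4,"ax":0,"ay":0,"az":0}
    - {"tx":0,"ty":0,"tz":-0.8,"ax":0,"ay":0,"az":0}
    - {"tx":0,"ty":0,"tz":-1,"ax":0,"ay":0,"az":0}
    - {"tx":0,"ty":0,"tz":-1,"ax":0,"ay":0,"az":0}
    - {"tx":0,"ty":0,"tz":-1,"ax":0,"ay":0,"az":0}
    - {"tx":0,"ty":0,"tz":-0.6,"ax":0,"ay":0,"az":0}
    - {"tx":0,"ty":0,"tz":-0.2,"ax":0,"ay":0,"az":0}
    - {"tx":0,"ty":0,"tz":0,"ax":0,"ay":0,"az":0}

```text
t: 38.6
eef_pos: [491.2, 9.1, 146.1]
tool_rot: [179.9, 0.0, 100.1]
contact_force: [0.3, 0.1, -0.8]
gripper_width: 25.4
```

Run:
```python
from h import *
go([*BAY['bottle'],140],93.1);c=arm.get_calibration('wrist');p,d=arm.camera('wrist');save('w18.png',p)
```

```text
t 38.6 pos [491.2   9.1 146.1] rot [179.94   0.   100.08] F [ 0.3  0.1 -0.8] w 25.4
turn shares [0.01 0.   1.16]
shift shares (after turn) [-7.09  0.08  0.24]
```

View pics/w18.png

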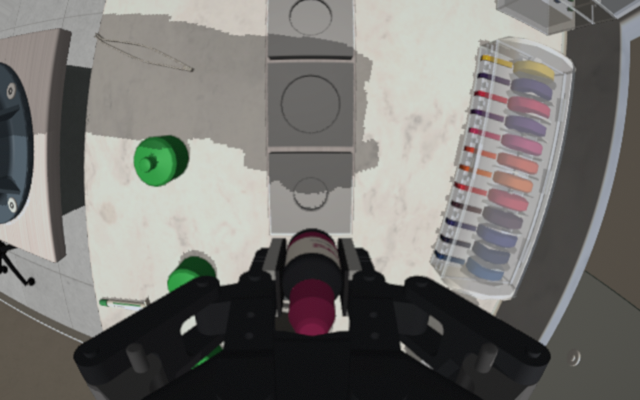

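The bottle is held upright at (312,280). Carry it to the leftmost bay.

drive_tool:
  plan:
    - {"tx":0,"ty":0,"tz":0,"ax":0,"ay":0,"az":0.6}
    - {"tx":0,"ty":0,"tz":0,"ax":0,"ay":0,"az":0.56}
    - {"tx":-0.5,"ty":0.08,"tz":0,"ax":0,"ay":0,"az":0}
    - {"tx":-1,"ty":0,"tz":0,"ax":0,"ay":0,"az":0}
    - {"tx":-1,"ty":0,"tz":0,"ax":0,"ay":0,"az":0}
    - {"tx":-1,"ty":0,"tz":0,"ax":0,"ay":0,"az":0}
    - {"tx":-1,"ty":0,"tz":0,"ax":0,"ay":0,"az":0}
    - {"tx":-1,"ty":0,"tz":0,"ax":0,"ay":0,"az":0}

```text
t: 39.45
eef_pos: [500.0, -129.9, 144.6]
tool_rot: [-179.9, -0.0, 93.2]
contact_force: [0.1, -0.2, -0.7]
gripper_width: 25.5
```

drive_tool:
  plan:
    - {"tx":-1,"ty":0,"tz":0,"ax":0,"ay":0,"az":0}
    - {"tx":-0.6,"ty":0,"tz":0.5,"ax":0,"ay":0,"az":0}
    - {"tx":0,"ty":0,"tz":1,"ax":0,"ay":0,"az":0}
    - {"tx":0,"ty":0,"tz":1,"ax":0,"ay":0,"az":0}
    - {"tx":0,"ty":0,"tz":0.8,"ax":0,"ay":0,"az":0}
    - {"tx":0,"ty":0,"tz":0.5,"ax":0,"ay":0,"az":0}
    - {"tx":0,"ty":0,"tz":0,"ax":0,"ay":0,"az":0}
    - {"tx":0,"ty":0,"tz":0,"ax":0,"ay":0,"az":0}

```text
t: 40.25
eef_pos: [502.1, -168.0, 49.8]
tool_rot: [-179.9, -0.0, 93.2]
contact_force: [0.9, -0.2, -0.4]
gripper_width: 25.3
```

Run:
```python
from h import *
go([*BAY['bottle'],5.5],93.1);c=arm.get_calibration('wrist');p,d=arm.camera('wrist');save('w19.png',p)
```

```text
t 40.25 pos [ 502.1 -168.    49.8] rot [-1.7992e+02 -4.0000e-02  9.3150e+01] F [ 0.9 -0.2 -0.4] w 25.3
turn shares [-0.01 -0.01  0.01]
shift shares (after turn) [0.01 0.03 1.77]
```

View pics/w19.png

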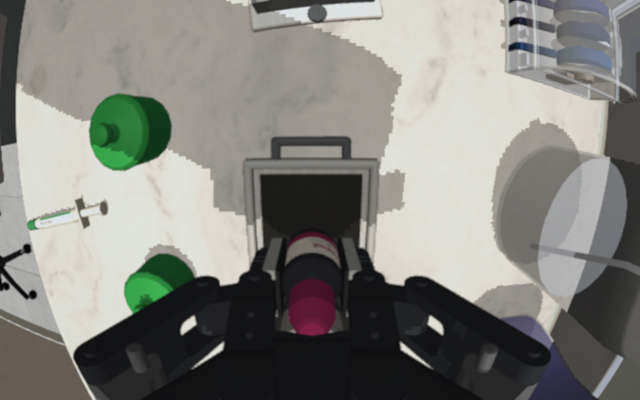

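Run:
```python
from h import *
c=dict(np.load('top0.npz'));print(cast(c,[(327,215),(376,210)],45).round(0),BAY)
```

```text
[[ 382. -107.   45.]
 [ 393. -219.   45.]] {'pot': array([ 515.93128377, -407.32212789]), 'dish': array([ 511.57709459, -327.4407093 ]), 'jar': array([ 507.22290541, -247.5592907 ]), 'bottle': array([ 502.86871623, -167.67787211])}
```

The green jars are well clear of the opening jaws. Lower, release and rise.

drive_tool:
  plan:
    - {"tx":0,"ty":0,"tz":0.6,"ax":0,"ay":0,"az":0}
    - {"tx":0,"ty":0,"tz":0.6,"ax":0,"ay":0,"az":0}
    - {"tx":0,"ty":0,"tz":0.35,"ax":0,"ay":0,"az":0}
    - {"tx":0,"ty":0,"tz":0.2,"ax":0,"ay":0,"az":0}
    - {"tx":0,"ty":0,"tz":0,"ax":0,"ay":0,"az":0}
    - {"tx":0,"ty":0,"tz":0,"ax":0,"ay":0,"az":0}
    - {"tx":0,"ty":0,"tz":0,"ax":0,"ay":0,"az":0}

```text
t: 41.0
eef_pos: [503.0, -168.1, 7.3]
tool_rot: [180.0, 0.0, 93.1]
contact_force: [-0.4, -0.5, -1.1]
gripper_width: 25.2
```

drive_tool:
  plan:
    - {"tx":0,"ty":0,"tz":0,"ax":0,"ay":0,"az":0}
    - {"tx":0,"ty":0,"tz":0,"ax":0,"ay":0,"az":0}
    - {"tx":0,"ty":0,"tz":0,"ax":0,"ay":0,"az":0}
    - {"tx":0,"ty":0,"tz":0,"ax":0,"ay":0,"az":0}
    - {"tx":0,"ty":0,"tz":0,"ax":0,"ay":0,"az":0}
    - {"tx":0,"ty":0,"tz":0,"ax":0,"ay":0,"az":0}
  fingers: 1

```text
t: 41.6
eef_pos: [502.6, -168.0, 6.7]
tool_rot: [-180.0, -0.0, 93.1]
contact_force: [0.2, -0.0, -0.9]
gripper_width: 85.7
```

drive_tool:
  plan:
    - {"tx":0,"ty":0,"tz":-0.5,"ax":0,"ay":0,"az":0}
    - {"tx":0,"ty":0,"tz":-1,"ax":0,"ay":0,"az":0}
    - {"tx":0,"ty":0,"tz":-1,"ax":0,"ay":0,"az":0}
    - {"tx":0,"ty":0,"tz":-1,"ax":0,"ay":0,"az":0}
    - {"tx":0,"ty":0,"tz":-1,"ax":0,"ay":0,"az":0}
    - {"tx":0,"ty":0,"tz":-1,"ax":0,"ay":0,"az":0}
    - {"tx":0,"ty":0,"tz":-1,"ax":0,"ay":0,"az":0}
    - {"tx":0,"ty":0,"tz":0,"ax":0,"ay":0,"az":0}

```text
t: 42.4
eef_pos: [504.3, -168.6, 172.4]
tool_rot: [179.7, 0.1, 93.1]
contact_force: [0.8, -0.7, 0.7]
gripper_width: 85.3
```

drive_tool:
  plan:
    - {"tx":1,"ty":-0.8,"tz":-0.5,"ax":0,"ay":0,"az":0}
    - {"tx":1,"ty":-1,"tz":0,"ax":0,"ay":0,"az":0}
    - {"tx":1,"ty":-1,"tz":0,"ax":0,"ay":0,"az":0}
    - {"tx":1,"ty":-1,"tz":0,"ax":0,"ay":0,"az":0}
    - {"tx":1,"ty":-1,"tz":0,"ax":0,"ay":0,"az":0}
    - {"tx":1,"ty":0,"tz":0,"ax":0,"ay":0,"az":0}
    - {"tx":1,"ty":0,"tz":0,"ax":0,"ay":0,"az":0}
    - {"tx":0,"ty":0,"tz":0,"ax":0,"ay":0,"az":0}

```text
t: 43.2
eef_pos: [372.6, 2.0, 181.3]
tool_rot: [-180.0, -0.0, 93.3]
contact_force: [0.5, -0.7, -0.0]
gripper_width: 85.3
```

Run:
```python
from h import *
st()
p,d=arm.camera('top');c=dict(arm.get_calibration('top'));save('t9.png',p);save('t9c.png',cv2.resize(p[120:210,310:490],None,fx=4,fy=4,interpolation=cv2.INTER_CUBIC))
P=cloud(c,d);a_=np.radians(3.12)
reg=np.zeros((400,640),bool);reg[120:200,318:485]=1
for i,(n,b) in enumerate(BAY.items()):
    near=reg&(np.hypot(P[...,0]-b[0],P[...,1]-b[1])<36)&(P[...,2]>14)
    q=P[near];zt=np.percentile(q[:,2],97);t=q[q[:,2]>zt-6];print(n,'top',zt.round(1),'centre',t[:,:2].mean(0).round(1),'bay',b.round(1))
s,_=arm.camera('scene');save('s9.png',cv2.resize(s[140:290,310:510],None,fx=3.5,fy=3.5,interpolation=cv2.INTER_CUBIC))
```

```text
t 43.2 pos [372.6   2.  181.3] rot [-1.7998e+02 -4.0000e-02  9.3260e+01] F [ 0.5 -0.7 -0. ] w 85.3
pot top 87.2 centre [ 514.5 -405.3] bay [ 515.9 -407.3]
dish top 31.2 centre [ 514.3 -328.5] bay [ 511.6 -327.4]
jar top 57.2 centre [ 507.8 -248.5] bay [ 507.2 -247.6]
bottle top 71.6 centre [ 503.7 -168.1] bay [ 502.9 -167.7]
```

View pics/t9.png

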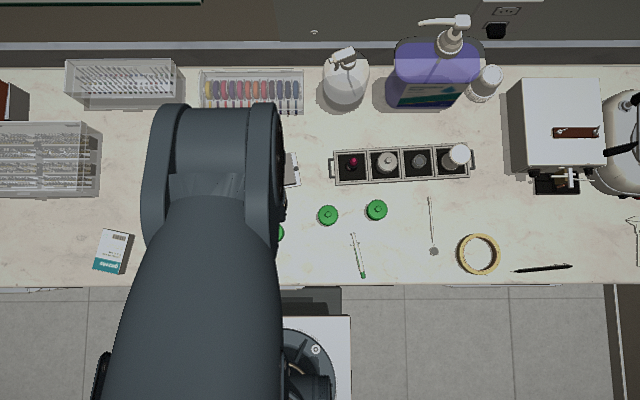

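View pics/s9.png

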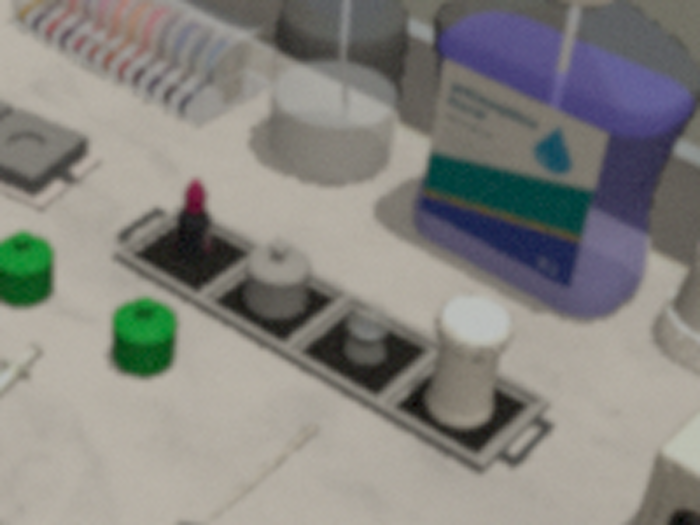

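All four stand upright in the right bays. Their tops read 87, 31, 57 and 72 mm, against 86, 30, 59 and 72 expected. Each centre is within about 3 mm of its bay centre, and the arm is clear. Handing in.

```bash
python3 -c "
from cell import arm
print(arm.close_job())"
```

```text
the job is handed in; nothing more can be done
None
```

The four things are in the rack in reversed order: bottle, jar, dish and pot from left to right. On the blocks they stood pot, dish, jar, bottle. I handed the job in about 43 s into the 99 s allowed.

**Final checks:**

| Thing | Top height measured (mm) | Expected (mm) | Largest offset from bay centre (mm) |
|---|---|---|---|
| Pot | 87 | 86 | 2.0 |
| Dish | 31 | 30 | 2.7 |
| Jar | 57 | 59 | 0.9 |
| Bottle | 72 | 72 | 0.8 |

In the last scene picture all four stand upright, and the gripper was well away from the rack.

**What disagreed:**
- **Fingertip offset:** the cameras put the fingertips about 35 mm higher than the reported TCP and `arm.tcp_to_tips` imply. Because of this the pot was held by its lid. The first try at the dish closed above it without touching it, and I then regripped lower.
- **Wrist force:** it reached about 32 N when the jaws closed on the dish, the highest reading I saw.

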